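# File a ring stand beside its mate in a packed display row

## Task

The display tray holds a packed row of ring stands, kept tight by the sliding aluminium stop. Push the row apart and put the loose blue-labelled stand into it directly beside its blue-labelled mate, square in the tray and fully down on its floor, then slide the stop up so that the row of five is packed tight again. Keep all the stands upright, do not lift the other four out of the tray, and leave the card terminal, the tape and the notebook where they are.

Things in the scene. Friction and masses are not known exactly. Their poses are not given: they have to be found in the camera images.
- tray: dark wooden display tray, fixed, 80 mm wide (its x), 352 mm long (its y). Origin: centre of the underside. Floor 6 mm thick; side rails to 16 mm, 66.5 mm apart inside; head end at +y 40 mm high, inner face at y = 168 mm; low foot end at -y. Four stands stand packed in it along y, square to it, from the head end to the stop. Display pads up to 0.30 m tall stand left and right of the tray: approach from above
- stop (a joint): travel of the aluminium sliding stop along the tray, m: 0 = closed up on four stands, growing as it moves away from the row towards the tray's -y end; about 0.055 closed up on five stands, at most 0.075. Stays where it is left (friction 1.5 N); stands pushed against it push it along; pushing stop and stands together takes up to about 6 N
- stop_tab (a point): middle of the top of the stop's upright aluminium tab (12 mm thick along the tray, 44 mm wide across it, from 24 to 74 mm above the table); the stop's foot reaches 24 mm from here towards the row and 6 mm away from it, and is 25 mm high
- stand_new: the loose stand, standing on the table in front of the tray; cream ring stand: foot 62 mm (its x) by 57 mm (its y) by 20 mm high, carrying an upright pad 44 mm (x) by 20 mm (y) with flat vertical faces up to 60 mm, rounded top at 65 mm; a ring stuck in the pad's top reaches 75 mm. About 150 g, most of it in the foot. Origin: centre of the underside, z up. Blue labels on both narrow (x) edges of the pad, both ends of its top and both x sides of the foot
- stand_blue: its mate in the row; any of the three places nearest the head end; cream ring stand: foot 62 mm (its x) by 57 mm (its y) by 20 mm high, carrying an upright pad 44 mm (x) by 20 mm (y) with flat vertical faces up to 60 mm, rounded top at 65 mm; a ring stuck in the pad's top reaches 75 mm. About 150 g, most of it in the foot. Origin: centre of the underside, z up. Blue labels on both narrow (x) edges of the pad, both ends of its top and both x sides of the foot
- stand_red: in the row, any of the three places nearest the head end; same stand with red labels
- stand_green: in the row, any of the three places nearest the head end; same stand with green labels
- stand_yellow: in the row, always last, against the stop; same stand with yellow labels
- terminal: dark hand-held card terminal lying on the table, 164 x 67 x 50 mm; a bystander. Origin: centre of the underside, x along its length
- tape: roll of brown tape lying on the table, 93 mm across, 48 mm high; a bystander. Origin: centre of the underside
- notebook: blue notebook lying on the table, 148 (x) x 109 (y) x 14 mm; a bystander. Origin: centre of the underside

How it is judged (in metres and radians):
On the way, in this order (a step that is already met when the one before it is completed fails the run):
1. the row is parted: the stop has been driven back by nearly a stand's width (value of joint stop above 0.05 m), for 0.2 s.
2. the loose stand is down in the tray, upright, as a neighbour of its blue mate (x of stand_new in the frame of tray between -0.006 and 0.006 m and z of stand_new in the frame of tray below 0.0095 m and angle between stand_new's own z axis and vertical below 0.08 rad and horizontal distance between stand_new and stand_blue below 0.09 m), for 0.2 s.
At the end, for the whole second after the job is handed in: All five stands upright (0.08 rad) on the tray floor, within 6 mm of its centre line; the new one at rest, square to the tray (0.1 rad), its centre within 62.5 mm of its blue mate's; the stop closed up (joint below 0.060: about 5 mm of slack in all) (x of stand_new in the frame of tray between -0.006 and 0.006 m and z of each of stand_new, stand_blue, stand_red, stand_green, stand_yellow in the frame of tray below 0.0095 m and angle between each of stand_new, stand_blue, stand_red, stand_green, stand_yellow's own z axis and vertical below 0.08 rad and x of stand_blue in the frame of tray between -0.006 and 0.006 m and x of stand_red in the frame of tray between -0.006 and 0.006 m and x of stand_green in the frame of tray between -0.006 and 0.006 m and x of stand_yellow in the frame of tray between -0.006 and 0.006 m and horizontal distance between stand_new and stand_blue below 0.0625 m and angle between the x axis of stand_new and the x axis of tray, either way round below 0.1 rad and value of joint stop below 0.06 m and linear speed of stand_new below 0.02 m/s); the robot touches nothing.
It fails at once if a stand is tipped over (more than 0.5 rad) (angle between any of stand_new, stand_blue, stand_red, stand_green, stand_yellow's own z axis and vertical above 0.5 rad).
It fails at once if one of the four stands of the row is lifted out of the tray (z of any of stand_blue, stand_red, stand_green, stand_yellow in the frame of tray above 0.03 m).
It fails at once if card terminal, tape or notebook is shifted by more than 3 cm (distance of any of terminal, tape, notebook from where it was at the start of the episode above 0.03 m).
It also fails if it takes over 64 s, if anything falls off the work surface, if the arm or the gripper's body presses on something with over 40 N, if the wrist force passes 120 N, or if a joint passes its speed limit or range.

## Robot

A 6-joint arm with a two-finger parallel gripper is mounted at the origin on a cart in front of the work surface, level with it; the furniture and walls round the work are solid. World frame = base frame: x ahead of the robot, y to its left, z up, the work surface at z = 0. Lengths are in mm, angles in rad, forces in N, time in s.
With the tool pointing down it reaches from about 325 to 900 mm from the base axis. Payload 3.5 kg.
Tool frame: the origin (TCP) lies midway between the tips of the shut fingers; the grasp point (between the pads) lies 19 mm behind it (bot.hold_point_z is the distance from the TCP to the grasp point, in mm); z points along the fingers, y is the direction in which the jaws open and shut (so a half turn about z gives the same grasp; the last joint's range is limited). The gripper opens to 85 mm and grips with 20 to 120 N. Pads are 22 mm wide; open, the fingers measure 114 mm over their backs; the gripper's body (76 mm by 85 mm) begins 54 mm behind the grasp point. The pads swing forward as they close: fully open they stand 13 mm farther back than shut.
Start: joints at [-1.269, 0.276, -0.026, 1.268, 0, 1.467], TCP at [246.135, -574.491, 231.313] pointing down, gripper open.
Joint ranges: [-3.12, 3.12], [-0.85, 1.88], [-1.08, 1.24], [-1.95, 2.15], [-1.57, 1.53], [-3.14, 3.14]. Speed limits (rad/s): [2.57, 2.57, 3.14, 3.14, 3.14, 3.14].

## Interface

Orientations are given as a unit quaternion [w, x, y, z].
In Python, from station import bot gives the robot as it stands. The module is installed in compiled form; this text tells all that it offers.
- The arm moves only by the tool jog_arm, never from a script. Its argument "targets" is a list that holds one entry, the list of rows, each a list of 5 numbers: the finger opening in mm, from 0 to 85.4, then the shift along the tool's x, y, z in mm, then the turn about the tool's z in degrees. In form: [[[jaw, x, y, z, yaw], ...]]. A call has 1 to 12 rows; each row shifts and turns the pose as measured when the row begins, along the tool's axes as they then stand; what a row does not reach is not made up. A row lasts 1/8 s, in which the tool goes at most 62.5 mm and 10.7 degrees, less where a joint would pass 70% of its speed; a pose out of reach is approached as far as the arm can. A call with a gripper value outside its range is refused whole. The fingers move at their own pace and stop on an object; "grip_force" is the grip in N (left out, the last holds). Time passes only in rows, so rows that do not move let the fingers close. It gives the time, the measured TCP pose, the force and the opening at its end, in the units of the state.
- bot.read_state(): the state, without advancing time (a new reading comes with each control period).
- bot.grab_frame(name): name is "side" or "top"; returns the picture (420x560x3 uint8, red, green, blue); there is no depth.
- bot.camera_model(name): a dict with "K" (3x3 intrinsics, pixels), "R" (3x3) and "t" (3): a world point X has camera coordinates R X + t. Camera axes: x right, y down, z forward; pixel columns grow to the right and rows downward; lengths in mm; the calibration is good to about 2 mm. A picture is of the moment at which its call begins. camera_model takes no time and is no camera call.
- bot.job_done(): hands the job in, once; it reports no verdict.
The state is a dict: "time": time; "joints": joint angles; "joint_vel": joint speeds; "joint_torque": joint torques, N m; "tcp_pos": TCP position; "ee_rot": TCP orientation; "ft_force": force on the tool from outside, world axes, zero at the start; "ft_torque": the same for the moment, N m; "width": opening from 0.0 (shut) to 1.0 (fully open).
Only numpy, scipy, OpenCV 4.12 (cv2) and the standard library are available. Lean on these libraries where they do the work, as an engineer would, in place of code of your own. Each camera call takes 0.05 s, during which the arm holds its last target.

## Working session

There is one attempt and no reset: what is moved stays moved. The work goes in short steps, Python scripts to look and compute and a tool call to move; the robot and the scene stay as the last step left them, time stands still between calls to the robot, and variables do not carry over. Pictures are saved under pics/ and viewed, and the job is handed in when it is done.

Besides the shell and the picture viewer there is one more tool, called after "Call:" as name([rows], argument=value, ...), one row to a line, values as JSON. jog_arm: Moves the arm, as the interface text tells. Its arguments: {"type":"object","properties":{"targets":{"type":"array"},"grip_force":{"type":"number"}},"required":["targets"]}

```bash
mkdir -p pics; python3 - <<'E'
from station import bot
import cv2,numpy as np
for n in("side","top"):
    im=bot.grab_frame(n); cv2.imwrite(f"pics/{n}0.png",im[:,:,::-1])
    m=bot.camera_model(n); print(n,np.round(m["K"],1).tolist(),np.round(m["R"],3).tolist(),np.round(m["t"],1).tolist(), np.round(-m["R"].T@m["t"]))
s=bot.read_state();print(s)
E
```

```text
side [[450.2, 0.0, 280.6], [0.0, 450.2, 216.2], [0.0, 0.0, 1.0]] [[-0.958, -0.286, 0.004], [-0.109, 0.351, -0.93], [0.265, -0.892, -0.367]] [546.8, 136.3, 776.6] [333. 801. 409.]
top [[534.2, 0.0, 281.3], [0.0, 534.2, 211.7], [0.0, 0.0, 1.0]] [[0.027, -1.0, 0.007], [-0.989, -0.027, -0.148], [0.149, -0.003, -0.989]] [-54.4, 572.8, 1046.9] [ 412.  -35. 1121.]
{'time': 0.1, 'joints': array([-1.26942644e+00,  2.77062063e-01, -2.77274044e-02,  1.26799492e+00,
        2.78349309e-06,  1.46740027e+00]), 'joint_vel': array([-0.0005258 , -0.00132549,  0.00409187, -0.00074985,  0.00165632,
       -0.00056182]), 'joint_torque': array([ 1.83664251e-04, -4.46708608e+01,  2.96128410e+01,  8.47874471e-03,
       -3.45695082e-05,  1.12453492e-06]), 'tcp_pos': array([ 245.91396532, -573.83278151,  230.27602187]), 'ee_rot': array([-9.89301234e-04,  9.79589888e-01,  2.01004137e-01, -9.68503879e-05]), 'ft_force': array([-0.20205498,  0.49994474, -0.0043724 ]), 'ft_torque': array([ 0.02607762, -0.02487492, -0.02199917]), 'width': 1.0013465103204748}
```

View pics/side0.png

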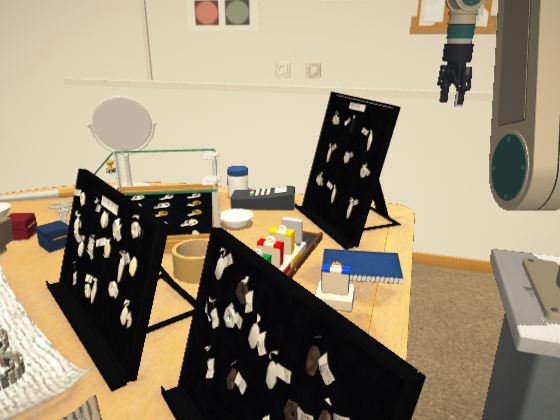

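View pics/top0.png

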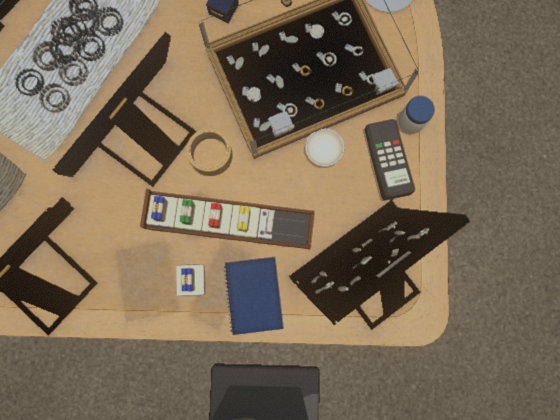

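```bash
python3 - <<'E'
import cv2
im=cv2.imread("pics/top0.png")
cv2.imwrite("pics/c1.png",cv2.resize(im[180:310,130:330],None,fx=4,fy=4,interpolation=cv2.INTER_CUBIC))
im=cv2.imread("pics/side0.png")
cv2.imwrite("pics/c2.png",cv2.resize(im[200:320,230:410],None,fx=4,fy=4,interpolation=cv2.INTER_CUBIC))
E
```

```text
(no output)
```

View pics/c1.png

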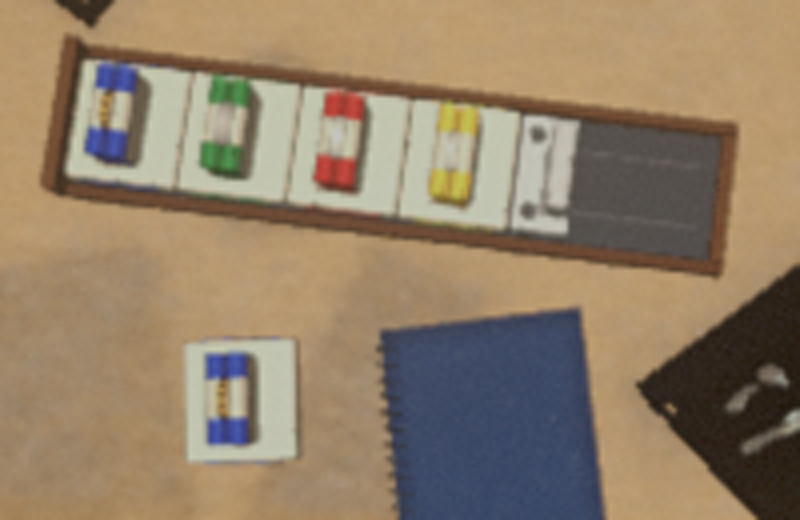

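View pics/c2.png

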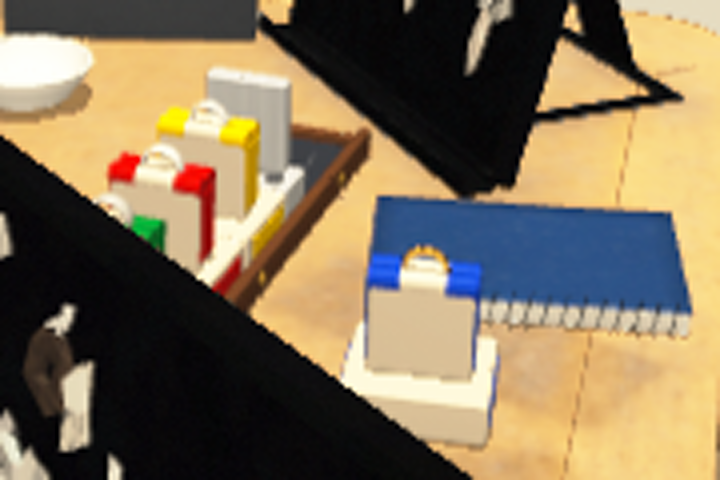

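```bash
cat > h.py <<'E'
import cv2,numpy as np
from station import bot
def ray(n,uv,z):
    m=bot.camera_model(n); R=m["R"];c=-R.T@m["t"]
    d=R.T@np.linalg.inv(m["K"])@np.array([uv[0],uv[1],1.]); return (c+d*(z-c[2])/d[2])
def proj(n,X):
    m=bot.camera_model(n); p=m["K"]@(m["R"]@np.array(X,float)+m["t"]); return p[:2]/p[2]
RNG={'blue':((110,150,120),(130,255,255)),'green':((50,120,60),(75,255,255)),'red':((172,150,120),(180,255,255)),'yellow':((22,150,150),(35,255,255))}
def comps(im,lo,hi,amin=20):
    h=cv2.cvtColor(im,cv2.COLOR_BGR2HSV); k=cv2.inRange(h,lo,hi)
    cs,_=cv2.findContours(k,cv2.RETR_EXTERNAL,cv2.CHAIN_APPROX_NONE)
    return [c for c in cs if cv2.contourArea(c)>=amin]
def angx(box_pts): pass
E
python3 - <<'E'
from h import *
im=cv2.imread("pics/top0.png")
hsv=cv2.cvtColor(im,cv2.COLOR_BGR2HSV)
for p in [(184,270),(190,268),(160,192),(187,203),(215,206),(244,208),(263,213),(270,222),(200,190),(165,240)]: print(p,hsv[p[1],p[0]])
for n,(lo,hi) in RNG.items():
    for c in comps(im,lo,hi):
        r=cv2.minAreaRect(c); print(n,np.round(r[0],1),np.round(r[1],1),round(r[2],1),np.round(ray("top",r[0],71 if r[0][1]<250 else 65)))
print('cream')
for c in comps(im,(20,0,190),(70,60,255),60):
    r=cv2.minAreaRect(c); print(np.round(r[0],1),np.round(r[1],1),round(r[2],1))
    if 100<r[0][0]<330 and r[0][1]>180:
        for q in cv2.boxPoints(r): print('   ',np.round(q,1),np.round(ray("top",q,26 if r[0][1]<250 else 20),1))
print('brown')
for c in comps(im,(0,90,30),(14,255,130),200):
    r=cv2.minAreaRect(c); print(np.round(r[0],1),np.round(r[1],1),round(r[2],1))
    for q in cv2.boxPoints(r): print('   ',np.round(q,1),np.round(ray("top",q,16),1))
E
```

```text
(184, 270) [115 150 158]
(190, 268) [115  62 145]
(160, 192) [ 15 119 141]
(187, 203) [ 54 112 107]
(215, 206) [  3 173 161]
(244, 208) [ 22 165 179]
(263, 213) [ 15  32 112]
(270, 222) [ 24  18 194]
(200, 190) [ 17 104 179]
(165, 240) [ 17  92 174]
yellow [240.5 226. ] [6. 5.] 90.0 [539.  41.  71.]
cream
[189.5 280. ] [28. 25.] 90.0
    [177. 266.] [459.2 171.6  20. ]
    [202. 266.] [460.5 120.5  20. ]
    [202. 294.] [403.9 117.7  20. ]
    [177. 294.] [402.5 168.5  20. ]
[244.  220.7] [25.7 28. ] 7.1
    [229.5 233.1] [529.3  66.4  26. ]
    [233.  205.2] [587.4  61.5  26. ]
    [258.4 208.4] [582.2   8.5  26. ]
    [255.  236.2] [524.1  13.8  26. ]
[216.3 217.3] [25.8 28. ] 7.1
    [201.8 229.6] [534.9 123.7  26. ]
    [205.3 201.8] [593.1 119.3  26. ]
    [230.9 205. ] [587.9  65.9  26. ]
    [227.4 232.8] [529.7  70.7  26. ]
[189.  214.1] [25.5 28.1] 8.1
    [174.4 226.2] [540.4 180.4  26. ]
    [178.4 198.3] [598.8 175.4  26. ]
    [203.6 201.9] [592.7 122.8  26. ]
    [199.6 229.8] [534.3 128.2  26. ]
[161.4 210.6] [25.6 28.5] 8.7
    [146.6 222.8] [545.9 238.1  26. ]
    [150.9 194.6] [605.1 232.8  26. ]
    [176.2 198.5] [598.3 179.8  26. ]
    [171.9 226.7] [539.2 185.5  26. ]
[396.4 177.1] [13.2 20.8] 77.0
[324.  147.5] [29. 30.] 90.0
brown
[ 27.6 286.1] [45.2 29.8] 35.4
    [  0.5 285.2] [410.7 529.8  16. ]
    [ 17.8 260.9] [461.  499.6  16. ]
    [ 54.6 287. ] [410.  419.4  16. ]
    [ 37.4 311.3] [360.3 449.9  16. ]
[330.5 264.6] [44.8 67.6] 69.4
    [290.9 255.5] [487.2 -61.4  16. ]
    [354.3 231.8] [ 540.1 -192.1   16. ]
    [370.  273.7] [ 454.2 -225.    16. ]
    [306.7 297.5] [402.4 -95.6  16. ]
[227.2 219.5] [171.2  39.7] 7.6
    [139.7 227.8] [536.2 254.1  16. ]
    [144.9 188.5] [619.6 248.6  16. ]
    [314.7 211.1] [ 581.4 -108.8   16. ]
    [309.4 250.5] [498.7 -99.4  16. ]
```

Call:
jog_arm([
  [[60,0,0,-56,9.5],[60,0,0,-56,9.5],[60,0,0,-56,9.5],[60,0,0,0,0]],
])

```text
time: 0.6
tcp_pos: [245.3, -571.7, 397.6]
ee_rot: [-0.006, 0.998, -0.054, -0.002]
ft_force: [0.7, -0.6, -1.0]
width: 0.701
```

```bash
cat >> h.py <<'E'
def toolang(s):
    w,x,y,z=s["ee_rot"]; from scipy.spatial.transform import Rotation as Ro
    R=Ro.from_quat([x,y,z,w]).as_matrix(); return R
def delta(x,y,z,th=None):
    s=bot.read_state(); R=toolang(s); a=np.degrees(np.arctan2(R[1,0],R[0,0]))
    d=R.T@(np.array([x,y,z])-s["tcp_pos"])
    print('t',s['time'],'tcp',np.round(s['tcp_pos'],1),'ang',round(a,2),'w',round(s['width'],3),'F',np.round(s['ft_force'],1),'tiltz',np.round(R[:,2],3))
    print('tool delta',np.round(d,1),'yaw',None if th is None else round((a-th+90)%180-90,2))
E
python3 - <<'E'
from h import *
print(ray("top",(186.5,279.1),65))
for X in [(431.5,144.6,65),(431.5,144.6,0),(566.6,151.7,71),(555.8,37.6,71)]: print(X,proj("side",X),proj("top",X))
delta(566.6,151.7,400,-5.4)
E
```

```text
[432.21408445 143.1784122   65.        ]
(431.5, 144.6, 65) [336.9052355  264.77574549] [185.75474287 279.44770423]
(431.5, 144.6, 0) [334.97612382 298.98813727] [191.05174404 280.16657648]
(566.6, 151.7, 71) [257.55384583 252.57726298] [185.27904263 210.71960489]
(555.8, 37.6, 71) [282.59072538 228.18842796] [242.54872245 217.67683977]
t 0.6 tcp [ 245.3 -571.7  397.6] ang -6.24 w 0.701 F [ 0.7 -0.6 -1. ] tiltz [-0.004  0.012 -1.   ]
tool delta [ 240.8 -754.1    5.3] yaw -0.84
```

Call:
jog_arm([
  [[50,20,-62,0,-0.4],[50,20,-62,0,-0.4],[50,20,-62,0,0],[50,20,-62,0,0],[50,20,-62,0,0],[50,20,-62,0,0],[50,20,-62,0,0],[50,20,-62,0,0],[50,20,-62,0,0],[50,20,-62,0,0],[50,20,-62,0,0],[50,0,0,0,0]],
])

```text
time: 2.1
tcp_pos: [513.7, 46.0, 389.3]
ee_rot: [-0.02, 0.999, -0.029, -0.011]
ft_force: [-0.4, -0.1, 0.3]
width: 0.586
```

```bash
python3 - <<'E'
from h import *
delta(566.6,151.7,400,-5.4)
E
```

```text
t 2.1 tcp [513.7  46.  389.3] ang -3.25 w 0.586 F [-0.4 -0.1  0.3] tiltz [-0.02   0.041 -0.999]
tool delta [  46.6 -108.9   -7.5] yaw 2.15
```

Call:
jog_arm([
  [[50,12,-27,-2,0.6],[50,12,-27,-2,0.6],[50,12,-27,-2,0.6],[50,11,-27,-2,0.6],[50,0,0,0,0]],
])

```text
time: 2.72
tcp_pos: [566.2, 89.4, 401.9]
ee_rot: [-0.046, 0.999, -0.002, -0.014]
ft_force: [-0.2, -0.1, 1.0]
width: 0.589
```

```bash
python3 - <<'E'
from h import *
delta(566.6,151.7,400,-5.4)
E
```

```text
t 2.725 tcp [566.2  89.4 401.9] ang -0.11 w 0.589 F [-0.2 -0.1  1. ] tiltz [-0.028  0.091 -0.995]
tool delta [  0.3 -61.9   7.5] yaw 5.29
```

```bash
python3 - <<'E'
from h import *
s=bot.read_state(); print(np.round(s['joints'],3),np.round(s['joint_torque'],1),s['ft_force'])
for n in("side","top"): cv2.imwrite(f"pics/{n}1.png",bot.grab_frame(n)[:,:,::-1])
E
```

```text
[-3.000e-03  1.600e-01  1.780e-01  1.617e+00  9.100e-02  3.140e+00] [  0.2 -38.9  30.7   0.1   0.3   0. ] [-0.17267002 -0.08101015  0.9918142 ]
```

View pics/side1.png

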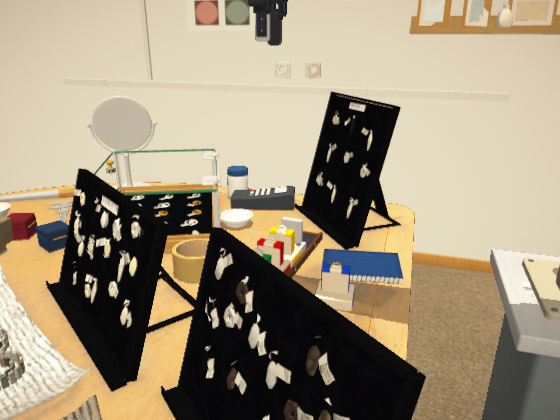

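View pics/top1.png

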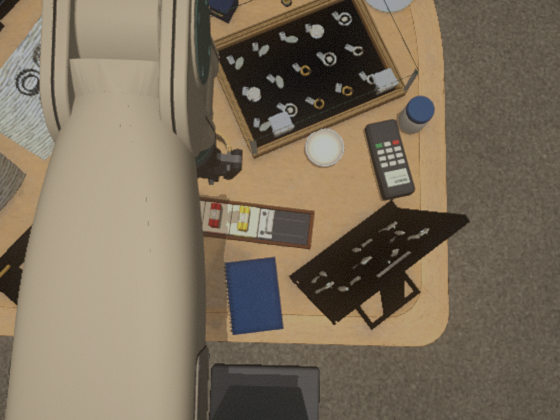

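Call:
jog_arm([
  [[50,0,0,0,-10.6],[50,0,0,0,-10.6],[50,0,0,0,-10.6],[50,0,0,0,-10.6],[50,0,0,0,-10.6],[50,0,0,0,-10.6],[50,0,0,0,-10.6],[50,0,0,0,-10.6],[50,0,0,0,-10.6],[50,0,0,0,-10.6],[50,0,0,0,-10.6],[50,0,0,0,0]],
])

```text
time: 4.32
tcp_pos: [558.5, 85.6, 403.5]
ee_rot: [-0.036, 0.514, 0.856, 0.03]
ft_force: [0.7, -0.7, -0.1]
width: 0.585
```

```bash
python3 - <<'E'
from h import *
delta(566.6,151.7,400,-5.4)
s=bot.read_state(); print(np.round(s['joints'],3))
E
```

```text
t 4.325 tcp [558.5  85.6 403.5] ang 118.06 w 0.585 F [ 0.7 -0.7 -0.1] tiltz [-0.031  0.089 -0.996]
tool delta [53.9 38.1  9.1] yaw -56.54
[-0.008  0.147  0.166  1.621  0.088  1.072]
```

Call:
jog_arm([
  [[50,0,0,0,-10.6],[50,0,0,0,-10.6],[50,0,0,0,-10.6],[50,0,0,0,-10.6],[50,0,0,0,-10.6],[50,0,0,0,-10.6],[50,0,0,0,-10.6],[50,0,0,0,-10.6],[50,0,0,0,-10.6],[50,0,0,0,-10.6],[50,0,0,0,-10.6],[50,0,0,0,-10.6]],
])

```text
time: 5.82
tcp_pos: [554.5, 83.7, 404.6]
ee_rot: [0.011, -0.55, 0.834, 0.045]
ft_force: [-0.6, -0.0, 0.7]
width: 0.585
```

Call:
jog_arm([
  [[50,0,0,0,-10.6],[50,0,0,0,-10.6],[50,0,0,0,-10.6],[50,0,0,0,-10.6],[50,0,0,0,-10.6],[50,0,0,0,-10.6],[50,0,0,0,-10.6],[50,0,0,0,-10.6],[50,0,0,0,-10.6],[50,0,0,0,-8]],
])

```text
time: 7.08
tcp_pos: [551.2, 82.1, 405.4]
ee_rot: [-0.042, 0.996, -0.073, -0.019]
ft_force: [0.4, 0.3, -0.5]
width: 0.582
```

```bash
python3 - <<'E'
from h import *
delta(566.6,151.7,400,-5.4)
s=bot.read_state(); print(np.round(s['joints'],3))
E
```

```text
t 7.075 tcp [551.2  82.1 405.4] ang -8.25 w 0.582 F [ 0.4  0.3 -0.5] tiltz [-0.033  0.086 -0.996]
tool delta [  5.5 -70.4  10.9] yaw -2.85
[-0.013  0.135  0.156  1.626  0.086 -3.011]
```

Call:
jog_arm([
  [[50,0,0,0,-8],[50,0,0,0,-5],[50,0,0,0,-5],[50,0,0,0,-5]],
])

```text
time: 7.58
tcp_pos: [544.4, 151.4, 405.5]
ee_rot: [-0.016, 0.998, 0.067, -0.009]
ft_force: [0.7, -0.2, 0.4]
width: 0.585
```

```bash
python3 - <<'E'
from h import *
delta(566.6,151.7,400,-5.4)
s=bot.read_state(); print(np.round(s['joints'],3))
E
```

```text
t 7.575 tcp [544.4 151.4 405.5] ang 7.75 w 0.585 F [ 0.7 -0.2  0.4] tiltz [-0.021  0.031 -0.999]
tool delta [22.1  2.9  5.1] yaw 13.15
[ 0.14   0.141  0.165  1.611  0.033 -3.137]
```

Call:
jog_arm([
  [[50,0,0,0,-5],[50,0,0,0,-5]],
])

```text
time: 7.82
tcp_pos: [534.2, 196.0, 405.7]
ee_rot: [0.001, 0.993, 0.117, -0.006]
ft_force: [-0.5, 0.3, 0.5]
width: 0.587
```

```bash
python3 - <<'E'
from h import *
delta(566.6,151.7,400,-5.4)
s=bot.read_state(); print(np.round(s['joints'],3))
E
```

```text
t 7.825 tcp [534.2 196.  405.7] ang 13.41 w 0.587 F [-0.5  0.3  0.5] tiltz [-0.012 -0.004 -1.   ]
tool delta [21.3 50.6  5.4] yaw 18.81
[ 2.380e-01  1.480e-01  1.740e-01  1.610e+00 -1.000e-03 -3.137e+00]
```

Call:
jog_arm([
  [[45,0,0,0,9.4],[45,0,0,0,9.4],[45,0,0,0,0]],
])

```text
time: 8.2
tcp_pos: [532.7, 197.6, 405.9]
ee_rot: [0.002, 0.999, -0.054, -0.006]
ft_force: [-0.3, 0.6, 0.1]
width: 0.522
```

```bash
python3 - <<'E'
from h import *
delta(566.6,151.7,150,-5.4)
E
```

```text
t 8.2 tcp [532.7 197.6 405.9] ang -6.22 w 0.522 F [-0.3  0.6  0.1] tiltz [-0.012 -0.004 -1.   ]
tool delta [ 41.8  40.6 255.7] yaw -0.82
```

Call:
jog_arm([
  [[45,21,20,10,-0.4],[45,21,20,40,-0.4],[45,0,0,50,0],[45,0,0,50,0],[45,0,0,50,0],[45,0,0,50,0],[45,0,0,0,0]],
])

```text
time: 9.07
tcp_pos: [570.1, 149.5, 151.6]
ee_rot: [0.002, 0.999, -0.045, -0.003]
ft_force: [-0.3, -0.7, 0.0]
width: 0.532
```

```bash
python3 - <<'E'
from h import *
delta(566.6,151.7,31,-5.4)
for n in("side","top"): cv2.imwrite(f"pics/{n}2.png",bot.grab_frame(n)[:,:,::-1])
E
```

```text
t 9.075 tcp [570.1 149.5 151.6] ang -5.11 w 0.532 F [-0.3 -0.7  0. ] tiltz [-0.006 -0.003 -1.   ]
tool delta [ -2.9  -2.3 120.6] yaw 0.29
```

View pics/side2.png

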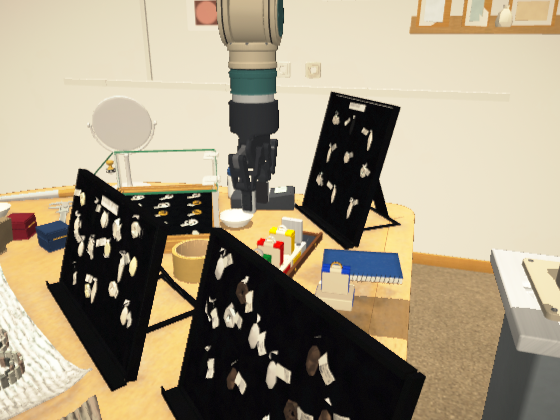

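View pics/top2.png

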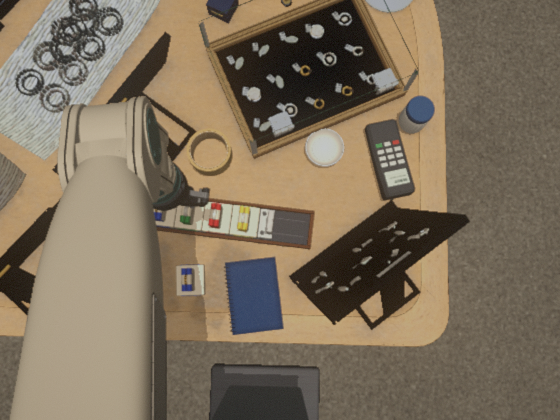

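Call:
jog_arm([
  [[45,-1.5,-1.2,30,0.2],[45,-1.5,-1.2,25,0],[45,0,0,20,0],[45,0,0,0,0]],
])

```text
time: 9.68
tcp_pos: [585.6, 154.9, 96.0]
ee_rot: [-0.002, 0.999, -0.046, 0.015]
ft_force: [-0.6, -0.5, -0.0]
width: 0.526
```

```bash
python3 - <<'E'
from h import *
delta(566.6,151.7,31,-5.4)
for n in("side","top"): cv2.imwrite(f"pics/{n}3.png",cv2.resize(bot.grab_frame(n)[170:310,140:330,::-1],None,fx=4,fy=4))
E
```

```text
t 9.675 tcp [585.6 154.9  96. ] ang -5.26 w 0.526 F [-0.6 -0.5 -0. ] tiltz [ 0.031  0.003 -1.   ]
tool delta [-20.6   5.3  64.4] yaw 0.14
```

View pics/side3.png

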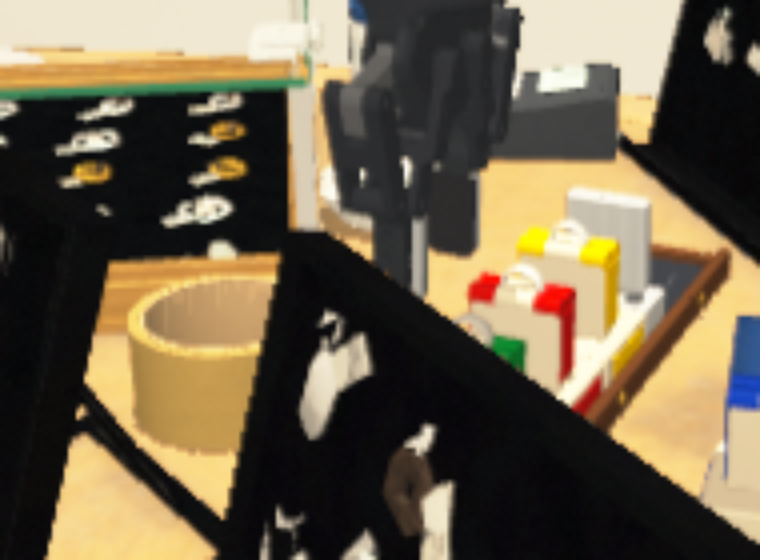

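View pics/top3.png

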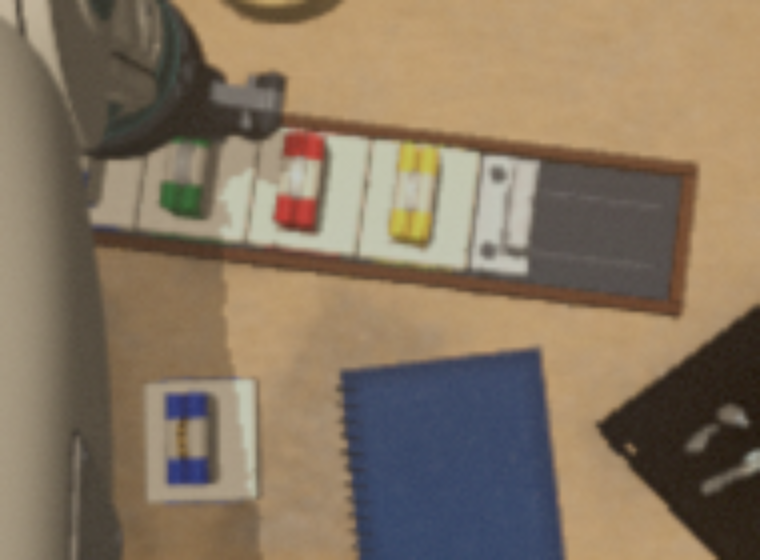

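```bash
python3 - <<'E'
from h import *
s=bot.read_state(); print(np.round(s['joints'],3),np.round(s['joint_vel'],3),np.round(s['joint_torque'],1),s['ft_torque'])
E
```

```text
[ 1.530e-01  3.230e-01 -2.630e-01  9.510e-01 -2.000e-03 -2.897e+00] [ 0.002 -0.002 -0.006 -0.001 -0.     0.001] [  0.  -42.8  25.5  -0.1  -0.   -0. ] [ 0.03805406  0.00213686 -0.04084911]
```

Call:
jog_arm([
  [[45,0,0,-10,0],[45,0,0,0,0]],
])

```text
time: 10.02
tcp_pos: [589.5, 155.5, 112.2]
ee_rot: [-0.003, 0.999, -0.046, 0.02]
ft_force: [0.1, -0.6, 0.2]
width: 0.528
```

Call:
jog_arm([
  [[45,-8,0,0,0],[45,0,0,0,0]],
])

```text
time: 10.28
tcp_pos: [581.4, 156.4, 112.9]
ee_rot: [-0.003, 0.999, -0.046, 0.021]
ft_force: [0.4, 0.9, -0.1]
width: 0.528
```

```bash
python3 - <<'E'
from h import *
delta(566.6,151.7,31,-5.4)
s=bot.read_state(); print(np.round(s['joints'],3))
for z in (100,200,300): print(z,ray("top",(72,202),z),ray("top",(168,38),z),ray("top",(55,172),z))
print(proj("side",(583,154,100)),proj("top",(583,154,100)))
E
```

```text
t 10.275 tcp [581.4 156.4 112.9] ang -5.26 w 0.528 F [ 0.4  0.9 -0.1] tiltz [ 0.042  0.004 -0.999]
tool delta [-17.6   6.7  81.2] yaw 0.14
[ 1.570e-01  2.950e-01 -2.660e-01  9.680e-01 -2.000e-03 -2.893e+00]
100 [573.30758797 365.90811443 100.        ] [915.27301109 200.35260534 100.        ] [631.52350146 403.91767888 100.        ]
200 [557.52399422 326.60593808 200.        ] [865.98488533 177.27095737 200.        ] [610.03612363 360.89146324 200.        ]
300 [541.74040046 287.30376172 300.        ] [816.69675957 154.1893094  300.        ] [588.54874579 317.86524761 300.        ]
[247.63415831 236.34863635] [181.99052437 200.06433048]
```

```bash
python3 - <<'E'
from h import *
a=bot.grab_frame("side")[:,:,::-1];b=bot.grab_frame("top")[:,:,::-1]
cv2.imwrite("pics/side4.png",a);cv2.imwrite("pics/top4.png",b)
E
```

```text
(no output)
```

View pics/side4.png

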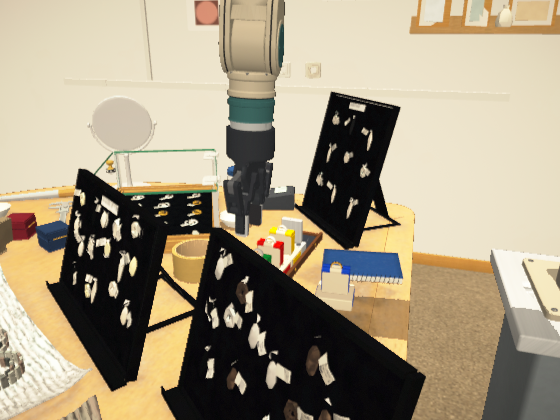

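View pics/top4.png

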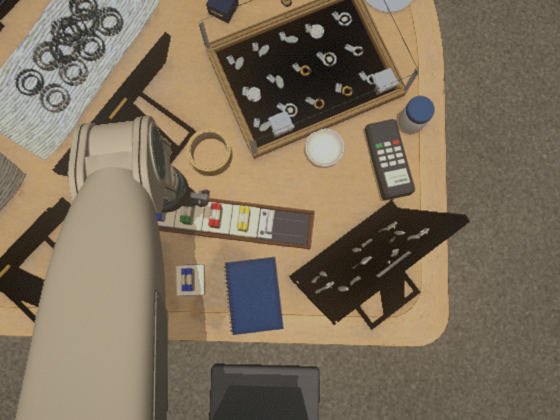

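Call:
jog_arm([
  [[45,0,0,10,0]],
])

```text
time: 10.5
tcp_pos: [583.1, 156.5, 103.1]
ee_rot: [-0.003, 0.999, -0.046, 0.022]
ft_force: [0.2, -0.2, 0.1]
width: 0.528
```

```bash
python3 - <<'E'
from h import *
delta(566.6,151.7,31,-5.4)
s=bot.read_state(); print(np.round(s['joints'],3),np.round(s['joint_vel'],3),s['joint_torque'])
E
```

```text
t 10.5 tcp [583.1 156.5 103.1] ang -5.27 w 0.528 F [ 0.2 -0.2  0.1] tiltz [ 0.044  0.005 -0.999]
tool delta [-19.2   6.9  71.3] yaw 0.13
[ 1.560e-01  3.060e-01 -2.740e-01  9.470e-01 -2.000e-03 -2.893e+00] [-0.001  0.095 -0.096 -0.166 -0.001  0.001] [ 6.41215802e-02 -4.38236618e+01  2.66192847e+01 -1.42368721e-02
 -5.11980135e-03  3.03267680e-04]
```

Call:
jog_arm([
  [[45,0,0,0,0]],
])

```text
time: 10.62
tcp_pos: [581.9, 156.3, 101.4]
ee_rot: [-0.003, 0.999, -0.046, 0.021]
ft_force: [0.7, -0.3, -0.3]
width: 0.526
```

```bash
python3 - <<'E'
from h import *
delta(566.6,151.7,31,-5.4)
s=bot.read_state(); print(np.round(s['joints'],3),np.round(s['joint_vel'],3),s['joint_torque'])
E
```

```text
t 10.625 tcp [581.9 156.3 101.4] ang -5.27 w 0.526 F [ 0.7 -0.3 -0.3] tiltz [ 0.041  0.004 -0.999]
tool delta [-17.6   6.5  69.7] yaw 0.13
[ 1.560e-01  3.070e-01 -2.760e-01  9.460e-01 -2.000e-03 -2.893e+00] [-0.001 -0.008  0.016 -0.003  0.001  0.   ] [-1.85292360e-02 -4.32415009e+01  2.67131925e+01 -4.00872789e-01
 -6.91764799e-03 -2.47254172e-05]
```

Call:
jog_arm([
  [[45,-9,3.2,0,0],[45,-8.5,3.2,0,0],[45,0,0,0,0]],
])

```text
time: 11.0
tcp_pos: [561.8, 151.0, 99.8]
ee_rot: [-0.003, 0.999, -0.046, 0.02]
ft_force: [-0.1, -0.2, 0.6]
width: 0.527
```

Call:
jog_arm([
  [[45,0,0,12,0]],
])

```text
time: 11.12
tcp_pos: [563.5, 151.2, 88.7]
ee_rot: [-0.003, 0.999, -0.046, 0.021]
ft_force: [-0.1, 0.9, 0.2]
width: 0.526
```

```bash
python3 - <<'E'
from h import *
delta(566.6,151.7,31,-5.4)
s=bot.read_state(); print(np.round(s['joints'],3),np.round(s['joint_vel'],3),s['joint_torque'])
E
```

```text
t 11.125 tcp [563.5 151.2  88.7] ang -5.28 w 0.526 F [-0.1  0.9  0.2] tiltz [ 0.043  0.004 -0.999]
tool delta [ 0.6 -0.3 57.8] yaw 0.12
[ 1.530e-01  2.890e-01 -3.320e-01  9.070e-01 -2.000e-03 -2.897e+00] [-0.002  0.118 -0.117 -0.203  0.001  0.   ] [ 7.10817240e-02 -4.22449636e+01  2.56796855e+01  1.03963902e-01
 -5.47777454e-03  2.24824635e-04]
```

Call:
jog_arm([
  [[45,1,0,12,0],[45,0,0,12,0]],
])

```text
time: 11.38
tcp_pos: [565.7, 151.2, 62.9]
ee_rot: [-0.003, 0.999, -0.046, 0.021]
ft_force: [0.6, -0.0, 0.1]
width: 0.531
```

```bash
python3 - <<'E'
from h import *
delta(566.6,151.7,31,-5.4)
s=bot.read_state(); print(np.round(s['joints'],3),np.round(s['joint_vel'],3),s['joint_torque'])
E
```

```text
t 11.375 tcp [565.7 151.2  62.9] ang -5.28 w 0.531 F [ 0.6 -0.   0.1] tiltz [ 0.043  0.004 -0.999]
tool delta [-0.5 -0.3 31.9] yaw 0.12
[ 1.520e-01  3.210e-01 -3.520e-01  8.550e-01 -2.000e-03 -2.898e+00] [-0.001  0.126 -0.088 -0.204  0.    -0.   ] [ 2.04503839e-02 -4.30805540e+01  2.50609249e+01 -6.20569009e-02
 -7.02368081e-03 -2.73129308e-04]
```

Call:
jog_arm([
  [[45,0,0,12,0],[45,0,0,12,0],[45,0,0,5,0],[45,0,0,0,0]],
])

```text
time: 11.88
tcp_pos: [566.0, 151.3, 29.9]
ee_rot: [-0.003, 0.999, -0.046, 0.02]
ft_force: [-1.1, 1.4, 2.4]
width: 0.526
```

Call:
jog_arm([
  [[10,0,0,0,0],[10,0,0,0,0],[10,0,0,0,0],[10,0,0,0,0]],
], grip_force=30)

```text
time: 12.38
tcp_pos: [566.5, 151.6, 30.4]
ee_rot: [-0.003, 0.999, -0.046, 0.02]
ft_force: [0.9, 0.9, -0.8]
width: 0.23
```

```bash
python3 - <<'E'
from h import *
delta(566.6-5.9,151.7-61.7,31,-5.4)
for n in("side","top"): cv2.imwrite(f"pics/{n}5.png",cv2.resize(bot.grab_frame(n)[170:310,140:330,::-1],None,fx=4,fy=4))
E
```

```text
t 12.375 tcp [566.5 151.6  30.4] ang -5.27 w 0.23 F [ 0.9  0.9 -0.8] tiltz [ 0.041  0.005 -0.999]
tool delta [-0.1 61.9 -1.1] yaw 0.13
```

View pics/side5.png

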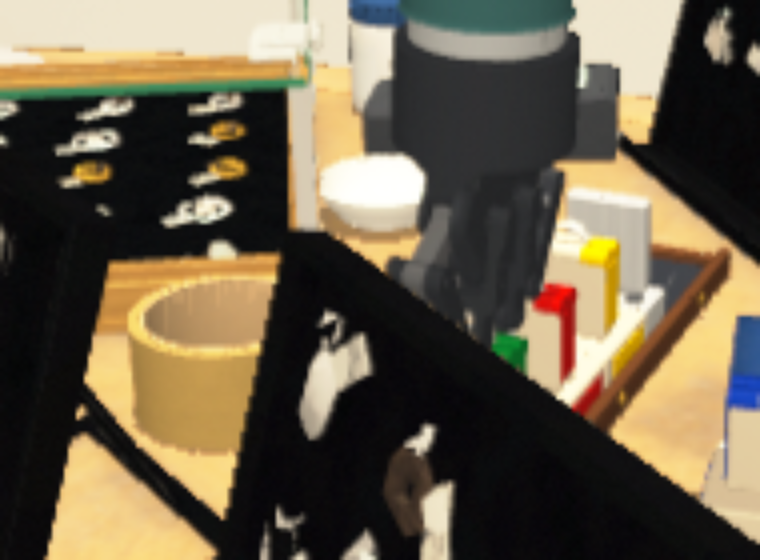

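View pics/top5.png

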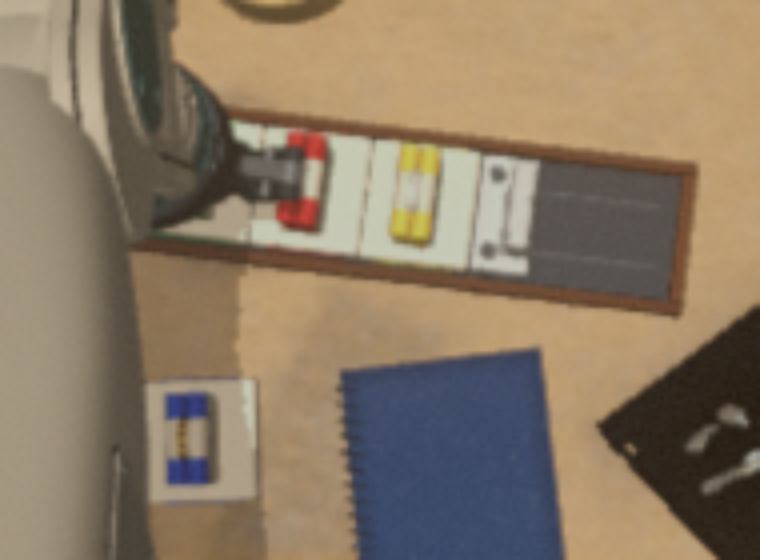

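Call:
jog_arm([
  [[10,0,8,0,0],[10,0,8,0,0],[10,0,8,0,0],[10,0,8,0,0],[10,0,0,0,0]],
])

```text
time: 13.1
tcp_pos: [563.6, 119.7, 30.5]
ee_rot: [-0.006, 0.999, -0.046, 0.02]
ft_force: [0.1, 2.4, -1.1]
width: 0.224
```

```bash
python3 - <<'E'
from h import *
delta(566.5-6.1,151.6-65,30.4,-5.4)
E
```

```text
t 13.1 tcp [563.6 119.7  30.5] ang -5.24 w 0.224 F [ 0.1  2.4 -1.1] tiltz [ 0.041  0.011 -0.999]
tool delta [-0.2 33.3 -0.3] yaw 0.16
```

Call:
jog_arm([
  [[10,0,8,0,0],[10,0,8,0,0],[10,0,8,0,0],[10,0,8,0,0],[10,0,2,0,0],[10,0,0,0,0],[10,0,0,0,0]],
])

```text
time: 13.98
tcp_pos: [560.5, 86.8, 30.7]
ee_rot: [-0.009, 0.999, -0.045, 0.02]
ft_force: [-0.4, 3.5, -0.3]
width: 0.23
```

```bash
python3 - <<'E'
from h import *
delta(566.5-6.1,151.6-65,30.4,-5.4)
for n in("side","top"): cv2.imwrite(f"pics/{n}6.png",cv2.resize(bot.grab_frame(n)[170:310,140:330,::-1],None,fx=4,fy=4))
E
```

```text
t 13.975 tcp [560.5  86.8  30.7] ang -5.2 w 0.23 F [-0.4  3.5 -0.3] tiltz [ 0.042  0.016 -0.999]
tool delta [-0.1  0.2  0.3] yaw 0.2
```

View pics/top6.png

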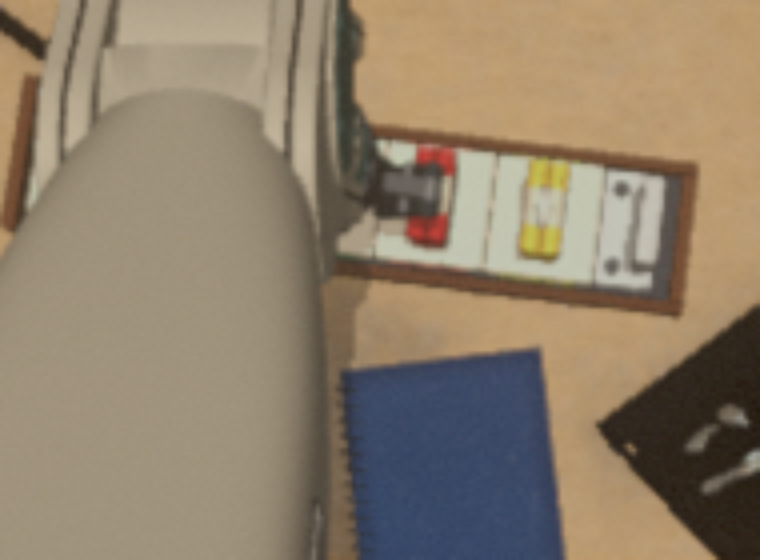

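View pics/side6.png

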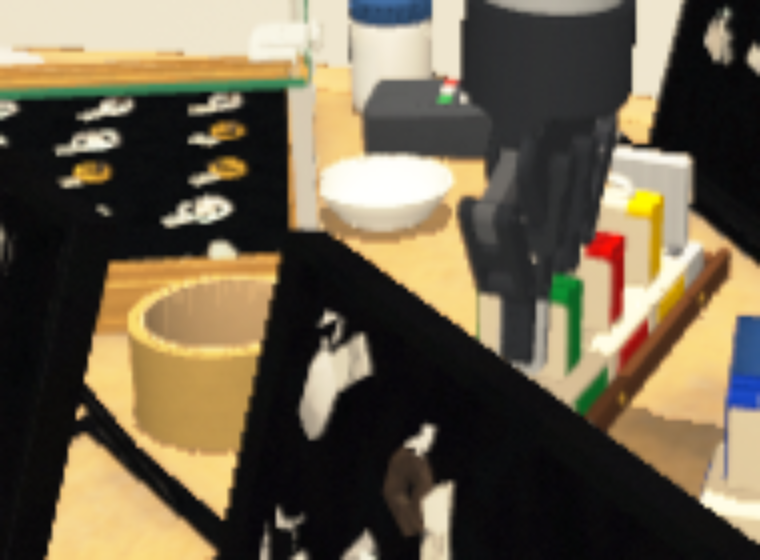

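Call:
jog_arm([
  [[38,0,0,0,0],[38,0,0,0,0],[38,0,0,-8,0],[38,0,0,-15,0],[38,0,0,-20,0],[38,0,0,-25,0],[38,0,0,-25,0],[38,0,0,-25,0],[38,0,0,0,0]],
])

```text
time: 15.2
tcp_pos: [556.7, 82.2, 158.5]
ee_rot: [-0.005, 0.999, -0.046, 0.023]
ft_force: [0.4, -0.2, 0.3]
width: 0.446
```

```bash
python3 - <<'E'
from h import *
delta(431.9,144,140,1.6)
s=bot.read_state(); print(np.round(s['joints'],3))
E
```

```text
t 15.2 tcp [556.7  82.2 158.5] ang -5.26 w 0.446 F [ 0.4 -0.2  0.3] tiltz [ 0.047  0.007 -0.999]
tool delta [-130.6  -50.    13.1] yaw -6.86
[ 0.028  0.185 -0.303  1.036  0.006 -3.021]
```

Call:
jog_arm([
  [[50,-22,-8.5,0,0],[50,-22,-8.5,0,0],[50,-22,-8.5,0,0],[50,-22,-8.5,0,-1.7],[50,-22,-8.5,0,-1.7],[50,-20,-8,0,-1.7],[50,0,0,0,-1.7],[50,0,0,0,0]],
])

```text
time: 16.2
tcp_pos: [414.0, 145.1, 146.1]
ee_rot: [-0.003, 1.0, 0.017, 0.016]
ft_force: [0.6, 0.0, 0.0]
width: 0.583
```

```bash
python3 - <<'E'
from h import *
delta(431.9,144,25,1.6)
for n in("side","top"): cv2.imwrite(f"pics/{n}7.png",cv2.resize(bot.grab_frame(n)[170:310,140:330,::-1],None,fx=4,fy=4))
E
```

```text
t 16.2 tcp [414.  145.1 146.1] ang 1.93 w 0.583 F [0.6 0.  0. ] tiltz [ 0.031  0.006 -1.   ]
tool delta [ 14.1   2.2 121.6] yaw 0.33
```

View pics/top7.png

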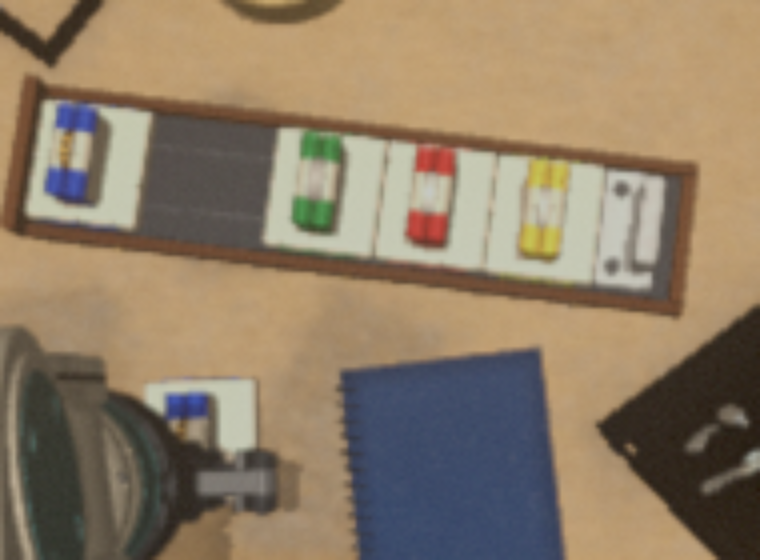

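View pics/side7.png

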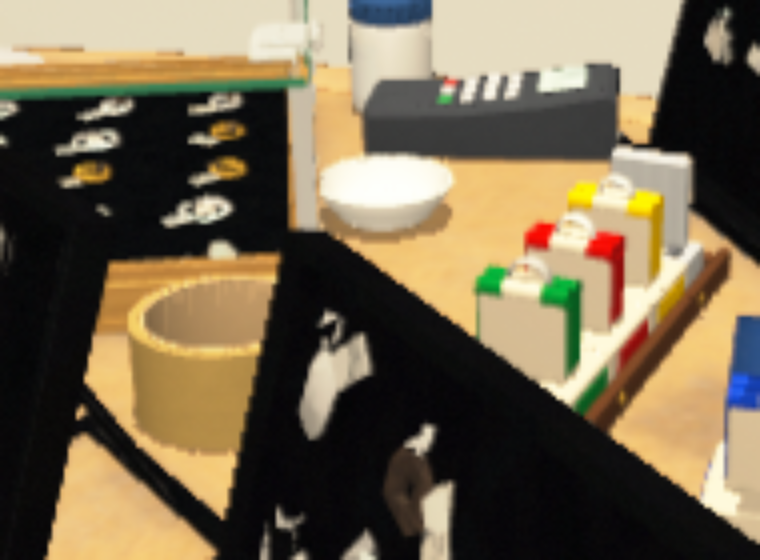

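Call:
jog_arm([
  [[50,7,1.1,10,0.3],[50,7,1.1,15,0],[50,0,0,15,0],[50,0,0,15,0],[50,0,0,0,0]],
])

```text
time: 16.92
tcp_pos: [434.6, 142.1, 86.8]
ee_rot: [-0.002, 1.0, 0.012, 0.016]
ft_force: [0.1, 0.5, 0.7]
width: 0.589
```

```bash
python3 - <<'E'
from h import *
delta(431.9,144,25,1.6)
im=bot.grab_frame("top")[:,:,::-1]; cv2.imwrite("pics/top8.png",im)
C={}
for c in comps(im,(20,0,190),(70,60,255),300):
    r=cv2.minAreaRect(c)
    if 100<r[0][0]<330 and 195<r[0][1]<250: print(np.round(r[0],1),np.round(r[1],1),round(r[2],1),np.round(ray("top",r[0],26),1))
E
```

```text
t 16.925 tcp [434.6 142.1  86.8] ang 1.36 w 0.589 F [0.1 0.5 0.7] tiltz [ 0.031  0.005 -1.   ]
tool delta [-4.6 -1.7 61.7] yaw -0.24
[266.  223.1] [61.8 28.4] 7.0 [552.  -8.  26.]
[220.6 217.5] [25.9 28.5] 7.6 [561.   86.1  26. ]
```

Call:
jog_arm([
  [[50,-2.5,-1,15,-0.2],[50,-2,-0.7,15,0],[50,0,0,15,0],[50,0,0,13,0],[50,0,0,0,0]],
])

```text
time: 17.6
tcp_pos: [433.7, 144.4, 26.6]
ee_rot: [-0.003, 1.0, 0.014, 0.017]
ft_force: [-0.0, -1.0, -0.6]
width: 0.584
```

```bash
python3 - <<'E'
from h import *
delta(431.9,144,25,1.6)
for n in("side","top"): cv2.imwrite(f"pics/{n}9.png",cv2.resize(bot.grab_frame(n)[200:320,140:370,::-1],None,fx=3.4,fy=3.4))
E
```

```text
t 17.6 tcp [433.7 144.4  26.6] ang 1.57 w 0.584 F [-0.  -1.  -0.6] tiltz [ 0.035  0.006 -0.999]
tool delta [-1.9  0.4  1.5] yaw -0.03
```

View pics/side9.png

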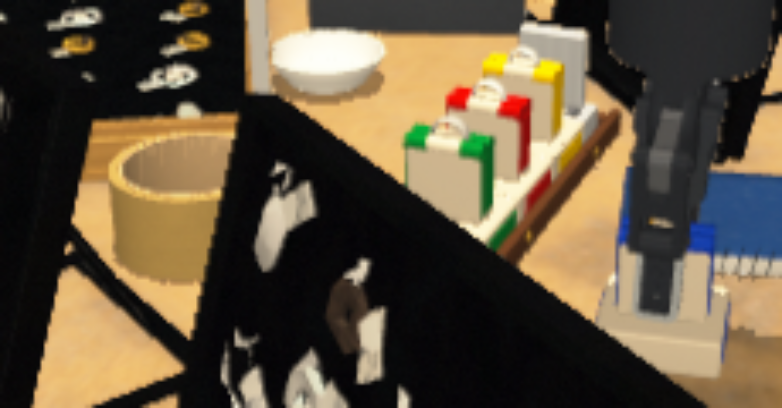

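Call:
jog_arm([
  [[10,0,0,0,0],[10,0,0,0,0],[10,0,0,0,0],[10,0,0,0,0]],
], grip_force=50)

```text
time: 18.2
tcp_pos: [436.0, 144.9, 29.0]
ee_rot: [-0.003, 1.0, 0.014, 0.02]
ft_force: [0.1, -0.7, -1.4]
width: 0.222
```

Call:
jog_arm([
  [[10,0,0,-10,0],[10,0,0,-15,0],[10,0,0,-15,0],[10,0,0,-15,0],[10,0,0,-15,0],[10,0,0,-15,0],[10,0,0,0,0]],
])

```text
time: 19.08
tcp_pos: [432.1, 144.2, 119.6]
ee_rot: [-0.003, 1.0, 0.014, 0.02]
ft_force: [0.3, 0.6, -1.1]
width: 0.225
```

```bash
python3 - <<'E'
from h import *
delta(568,147.5,115,-5.4)
s=bot.read_state(); print(np.round(s['joints'],3))
for n in("side","top"): cv2.imwrite(f"pics/{n}10.png",cv2.resize(bot.grab_frame(n)[180:300,140:370,::-1],None,fx=3.4,fy=3.4))
E
```

```text
t 19.075 tcp [432.1 144.2 119.6] ang 1.57 w 0.225 F [ 0.3  0.6 -1.1] tiltz [ 0.04   0.007 -0.999]
tool delta [135.6   0.4  10.1] yaw 6.97
[ 1.800e-01  4.000e-02 -5.600e-01  9.300e-01 -1.000e-03 -2.989e+00]
```

View pics/side10.png

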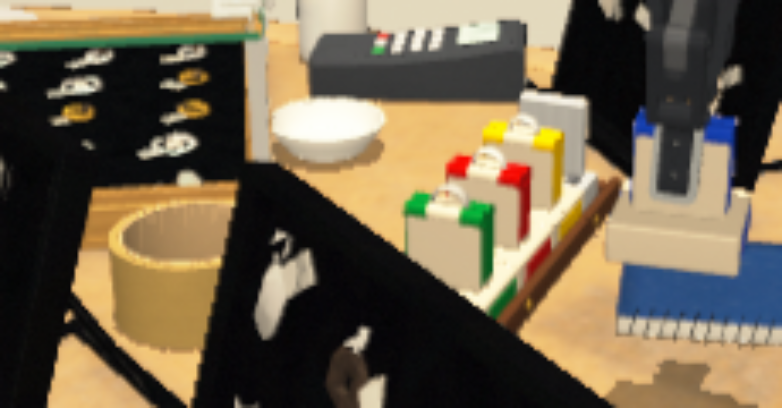

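View pics/top10.png

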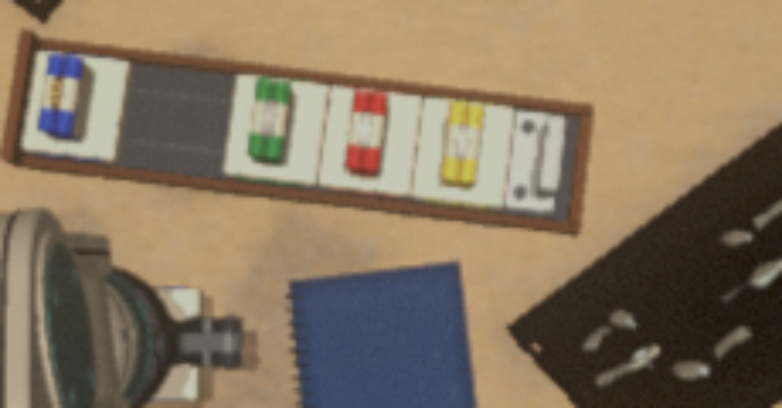

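```bash
python3 - <<'E'
from h import *
im=bot.grab_frame("top")[:,:,::-1]; 
k=cv2.inRange(cv2.cvtColor(im,cv2.COLOR_BGR2HSV),(15,0,170),(70,75,255)); k[:258]=0;k[305:]=0;k[:,:180]=0;k[:,215:]=0
ys,xs=np.nonzero(k)
for y in range(ys.min(),ys.max()+1): print(y,xs[ys==y].min(),xs[ys==y].max(),end=' | ')
for uv in [(199,ys.min()-.5),(199,ys.max()+.5),(192,ys.min()-.5),(192,ys.max()+.5)]: print(uv,ray("top",uv,111))
cv2.imwrite("pics/z.png",cv2.resize(im[250:310,160:240],None,fx=8,fy=8,interpolation=cv2.INTER_NEAREST))
s=cv2.resize(bot.grab_frame("side")[190:270,300:380,::-1],None,fx=7,fy=7,interpolation=cv2.INTER_CUBIC);cv2.imwrite("pics/zs.png",s)
E
```

```text
265 191 198 | 266 187 198 | 267 188 198 | 268 189 198 | 269 189 198 | 270 190 198 | 271 190 198 | 272 191 197 | 273 192 192 | Traceback (most recent call last):
  File "<stdin>", line 5, in <module>
    return umr_minimum(a, axis, None, out, keepdims, initial, where)
ValueError: zero-size array to reduction operation minimum which has no identity
```

```bash
python3 - <<'E'
from h import *
im=bot.grab_frame("top")[:,:,::-1]; 
for c in (196,198):
  print(c,[(y,im[y,c].tolist()) for y in list(range(261,268))+list(range(292,302))])
for uv in [(198,264.5),(198,297.),(198,298)]: print(uv,ray("top",uv,111))
cv2.imwrite("pics/z.png",cv2.resize(im[250:310,160:240],None,fx=8,fy=8,interpolation=cv2.INTER_NEAREST))
s=cv2.resize(bot.grab_frame("side")[190:270,300:380,::-1],None,fx=7,fy=7,interpolation=cv2.INTER_CUBIC);cv2.imwrite("pics/zs.png",s)
E
```

```text
196 [(261, [117, 157, 185]), (262, [118, 158, 187]), (263, [116, 156, 188]), (264, [117, 157, 188]), (265, [150, 176, 191]), (266, [176, 195, 195]), (267, [181, 200, 196]), (292, [178, 198, 196]), (293, [179, 199, 196]), (294, [179, 199, 197]), (295, [181, 200, 197]), (296, [180, 200, 198]), (297, [161, 186, 192]), (298, [109, 133, 146]), (299, [73, 102, 124]), (300, [70, 98, 123]), (301, [72, 99, 121])]
198 [(261, [115, 157, 187]), (262, [117, 158, 188]), (263, [116, 157, 187]), (264, [113, 154, 185]), (265, [119, 151, 174]), (266, [139, 164, 177]), (267, [143, 167, 179]), (292, [110, 131, 142]), (293, [111, 133, 144]), (294, [109, 131, 142]), (295, [108, 128, 141]), (296, [105, 125, 137]), (297, [90, 111, 122]), (298, [73, 96, 114]), (299, [74, 98, 121]), (300, [72, 97, 119]), (301, [73, 98, 119])]
(198, 264.5) [459.14983969 115.24424711 111.        ]
(198, 297.0) [398.82719628 112.24694698 111.        ]
(198, 298) [396.9881489  112.15556874 111.        ]
```

View pics/z.png

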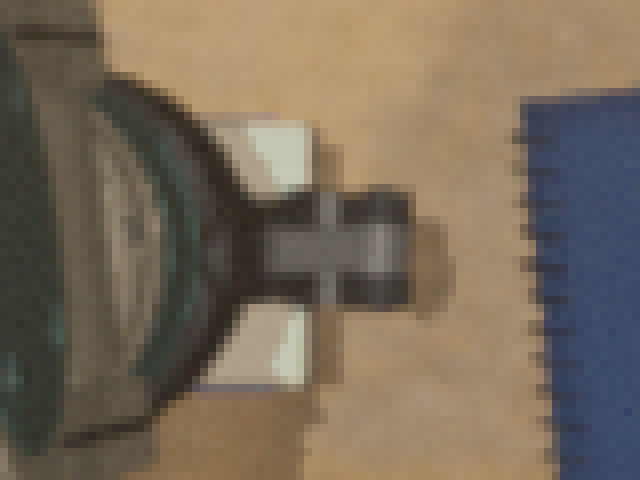

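View pics/zs.png

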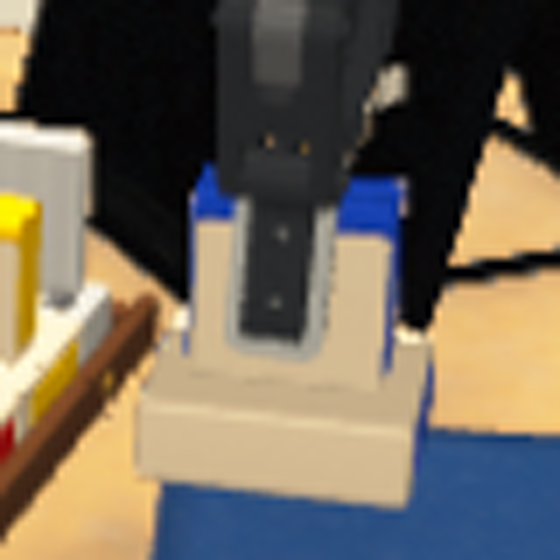

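Call:
jog_arm([
  [[10,12,0,0,1],[10,17,0,0,1],[10,17,0,0,1],[10,17,0,0,1],[10,17,0,0,1],[10,17,0,0,1],[10,17,0,0,1],[10,15,0,0,0],[10,0,0,0,0]],
])

```text
time: 20.45
tcp_pos: [570.4, 137.9, 120.1]
ee_rot: [-0.004, 0.998, -0.052, 0.018]
ft_force: [0.1, -0.2, -0.9]
width: 0.223
```

```bash
python3 - <<'E'
from h import *
delta(569.7,147.2,115,-5.4)
s=bot.read_state(); print(np.round(s['joints'],3))
E
```

```text
t 20.45 tcp [570.4 137.9 120.1] ang -5.99 w 0.223 F [ 0.1 -0.2 -0.9] tiltz [ 0.035  0.006 -0.999]
tool delta [-1.9 -9.1  5.1] yaw -0.59
[ 1.270e-01  2.670e-01 -2.860e-01  9.820e-01  1.000e-03 -2.911e+00]
```

Call:
jog_arm([
  [[10,-1,-4.5,0,-0.3],[10,-0.5,-4.5,0,-0.3],[10,0,0,12,0],[10,0,0,10,0],[10,0,0,0,0]],
])

```text
time: 21.08
tcp_pos: [567.4, 148.1, 95.6]
ee_rot: [-0.003, 0.999, -0.046, 0.016]
ft_force: [0.3, 0.0, -2.1]
width: 0.227
```

```bash
python3 - <<'E'
from h import *
delta(569.7,147.2,33,-5.4)
im=bot.grab_frame("top")[:,:,::-1]; cv2.imwrite("pics/t11.png",cv2.resize(im[170:260,130:260],None,fx=6,fy=6,interpolation=cv2.INTER_CUBIC))
s=cv2.resize(bot.grab_frame("side")[190:300,220:330,::-1],None,fx=5,fy=5,interpolation=cv2.INTER_CUBIC);cv2.imwrite("pics/s11.png",s)
E
```

```text
t 21.075 tcp [567.4 148.1  95.6] ang -5.28 w 0.227 F [ 0.3  0.  -2.1] tiltz [ 0.031  0.005 -0.999]
tool delta [ 0.4  1.2 62.6] yaw 0.12
```

View pics/t11.png

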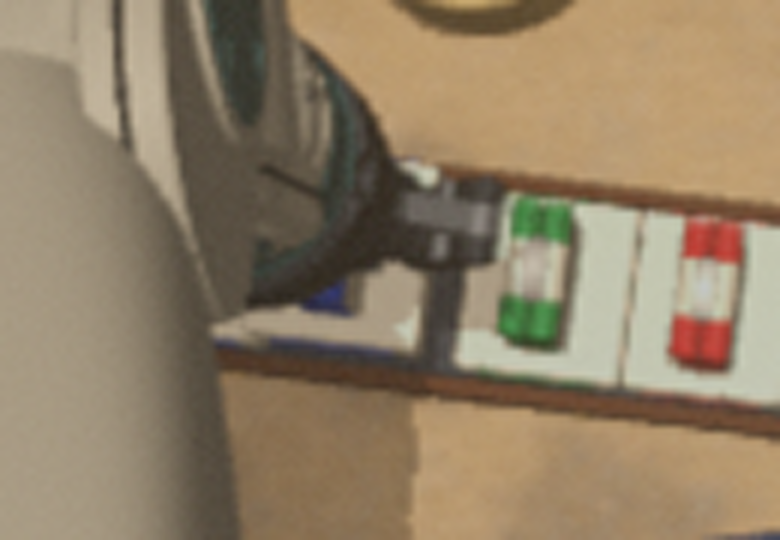

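View pics/s11.png

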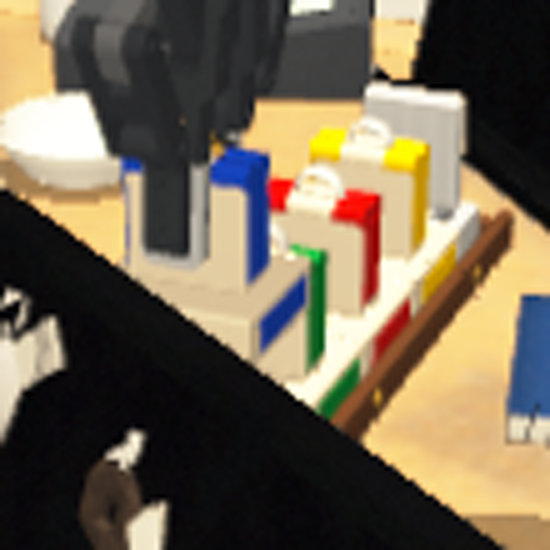

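```bash
python3 - <<'E'
from h import *
th=np.radians(-5.3);ex=np.array([np.cos(th),np.sin(th)]);ey=np.array([-np.sin(th),np.cos(th)])
c=np.array([567.4,148.1])-3.2*ex
for zt in (85,88):
  for sx,sy in((1,-1),(-1,-1)):
    q=c+31*sx*ex+28.5*sy*ey; p=proj("top",(*q,zt)); ps=proj("side",(*q,zt));print(zt,sx,sy,'crop',(p-[130,170]+.5)*6-.5,'side',(ps-[220,190]+.5)*5-.5)
E
```

```text
85 1 -1 crop [436.52507458 165.34193123] side [152.62711953 228.61194218]
85 -1 -1 crop [409.68134283 351.93380264] side [315.2171659  256.55883473]
88 1 -1 crop [435.25175658 163.73216114] side [152.453163   220.85774681]
88 -1 -1 crop [408.32005318 350.84294884] side [315.26933605 248.62986335]
```

Call:
jog_arm([
  [[10,0.2,0.6,12,0],[10,0.2,0.6,12,0],[10,0,0,12,0],[10,0,0,8,0],[10,0,0,0,0]],
])

```text
time: 21.8
tcp_pos: [570.2, 146.8, 49.2]
ee_rot: [-0.003, 0.999, -0.046, 0.016]
ft_force: [-0.3, -0.1, -1.6]
width: 0.224
```

```bash
python3 - <<'E'
from h import *
delta(569.7,147.2,33,-5.4)
im=bot.grab_frame("top")[:,:,::-1]; cv2.imwrite("pics/t12.png",cv2.resize(im[170:260,130:260],None,fx=6,fy=6,interpolation=cv2.INTER_CUBIC))
s=cv2.resize(bot.grab_frame("side")[190:300,220:330,::-1],None,fx=5,fy=5,interpolation=cv2.INTER_CUBIC);cv2.imwrite("pics/s12.png",s)
E
```

```text
t 21.8 tcp [570.2 146.8  49.2] ang -5.32 w 0.224 F [-0.3 -0.1 -1.6] tiltz [ 0.033  0.005 -0.999]
tool delta [-1.1 -0.2 16.2] yaw 0.08
```

View pics/t12.png

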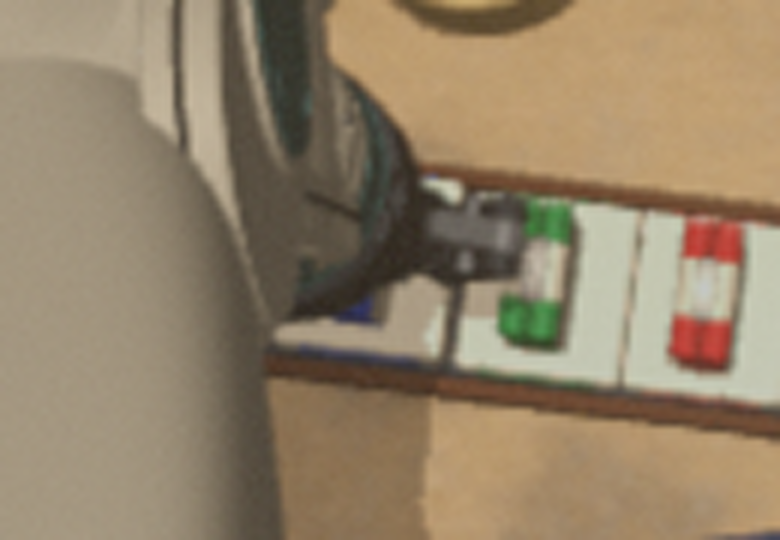

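View pics/s12.png

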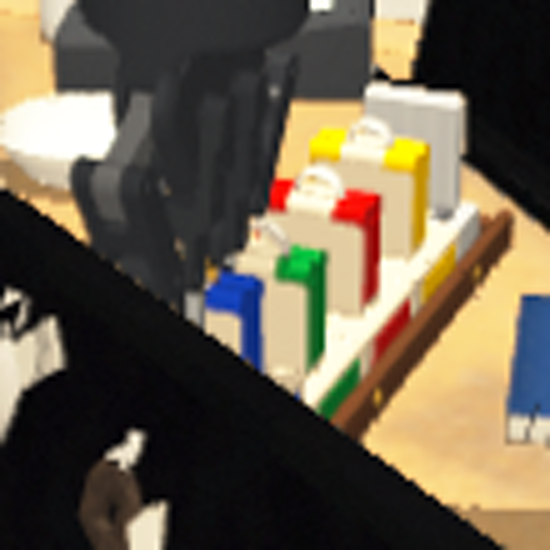

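Call:
jog_arm([
  [[10,-0.6,0,5,0],[10,-0.4,0,5,0],[10,0,0,0,0]],
])

```text
time: 22.28
tcp_pos: [571.2, 147.3, 40.6]
ee_rot: [-0.004, 0.999, -0.046, 0.018]
ft_force: [-0.7, -0.9, -1.3]
width: 0.224
```

Call:
jog_arm([
  [[10,0,0,3,0],[10,0,0,2,0]],
])

```text
time: 22.52
tcp_pos: [571.7, 147.4, 35.6]
ee_rot: [-0.004, 0.999, -0.046, 0.019]
ft_force: [-0.2, 0.0, -2.3]
width: 0.227
```

Call:
jog_arm([
  [[10,-1.5,0,1.5,0],[10,-0.8,0,1.5,0]],
])

```text
time: 22.78
tcp_pos: [571.4, 147.5, 34.7]
ee_rot: [-0.004, 0.999, -0.046, 0.02]
ft_force: [-3.4, 0.6, 10.7]
width: 0.224
```

```bash
python3 - <<'E'
from h import *
delta(569.7,147.2,33,-5.4)
im=bot.grab_frame("top")[:,:,::-1]; cv2.imwrite("pics/t13.png",cv2.resize(im[170:260,130:260],None,fx=6,fy=6,interpolation=cv2.INTER_CUBIC))
s=cv2.resize(bot.grab_frame("side")[190:300,220:330,::-1],None,fx=5,fy=5,interpolation=cv2.INTER_CUBIC);cv2.imwrite("pics/s13.png",s)
E
```

```text
t 22.775 tcp [571.4 147.5  34.7] ang -5.31 w 0.224 F [-3.4  0.6 10.7] tiltz [ 0.041  0.005 -0.999]
tool delta [-1.7  0.5  1.7] yaw 0.09
```

View pics/t13.png

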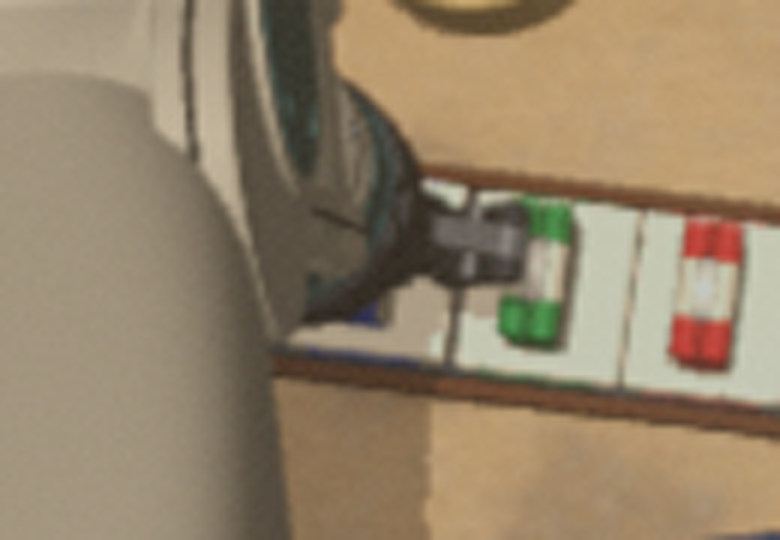

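View pics/s13.png

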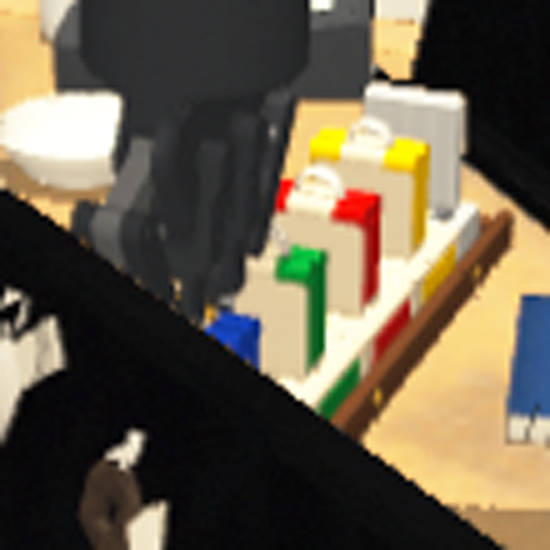

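Call:
jog_arm([
  [[38,0,0,0,0],[38,0,0,0,0],[38,0,0,0,0],[38,0,0,-8,0],[38,0,0,-12,0],[38,0,0,-15,0],[38,0,0,-20,0],[38,0,0,-20,0],[38,0,0,-20,0],[38,0,0,0,0]],
])

```text
time: 24.12
tcp_pos: [569.2, 147.4, 139.2]
ee_rot: [-0.004, 0.999, -0.046, 0.024]
ft_force: [-0.7, 0.2, -0.0]
width: 0.446
```

```bash
python3 - <<'E'
from h import *
delta(550,-60,150,-5.4)
s=bot.read_state(); print(np.round(s['joints'],3))
im=bot.grab_frame("top")[:,:,::-1]; cv2.imwrite("pics/t14.png",cv2.resize(im[170:260,130:320],None,fx=4,fy=4,interpolation=cv2.INTER_CUBIC))
s=cv2.resize(bot.grab_frame("side")[190:300,220:330,::-1],None,fx=5,fy=5,interpolation=cv2.INTER_CUBIC);cv2.imwrite("pics/s14.png",s)
E
```

```text
t 24.125 tcp [569.2 147.4 139.2] ang -5.31 w 0.446 F [-0.7  0.2 -0. ] tiltz [ 0.048  0.007 -0.999]
tool delta [  0.6 208.2 -13.1] yaw 0.09
[ 0.144  0.244 -0.273  1.006 -0.    -2.906]
```

View pics/t14.png

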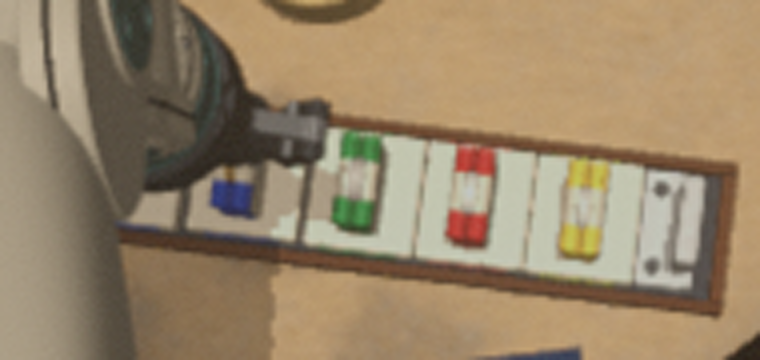

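View pics/s14.png

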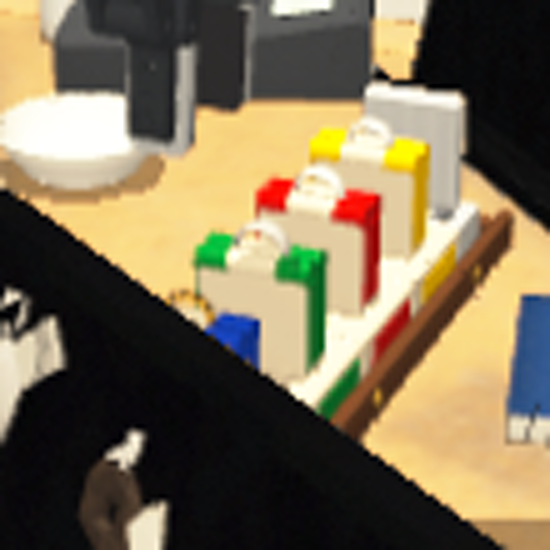

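Call:
jog_arm([
  [[38,0,0,0,10.6],[38,0,0,0,10.6],[38,0,0,0,10.6],[38,0,0,0,10.6],[38,0,0,0,10.6],[38,0,0,0,10.6],[38,0,0,0,10.6],[38,0,0,0,10.6],[38,0,0,0,10.6],[38,0,0,0,10.6],[38,0,0,0,10.6],[38,0,0,0,10.6]],
])

```text
time: 25.72
tcp_pos: [554.8, 145.1, 119.9]
ee_rot: [0.007, -0.387, 0.922, -0.002]
ft_force: [0.9, -0.1, -0.7]
width: 0.443
```

Call:
jog_arm([
  [[38,0,0,0,10.6],[38,0,0,0,10.6],[38,0,0,0,10.6],[38,0,0,0,10.6],[38,0,0,0,10.6],[38,0,0,0,0]],
])

```text
time: 26.48
tcp_pos: [548.2, 144.1, 111.5]
ee_rot: [-0.001, 0.07, 0.998, -0.0]
ft_force: [-0.3, -0.3, 0.6]
width: 0.448
```

```bash
python3 - <<'E'
from h import *
delta(545,-79.4,140,-5.4)
s=bot.read_state(); print(np.round(s['joints'],3))
for uv,z in [((290,277),0),((290,277),20),((395,205),0),((335,322),300),((467,218),300),((440,207),300)]: print(uv,z,np.round(ray("top",uv,z)))
im=bot.grab_frame("top")[:,:,::-1]
h=cv2.cvtColor(im,cv2.COLOR_BGR2HSV)
k=cv2.inRange(h,(0,0,185),(180,50,255)); 
for c in cv2.findContours(k,cv2.RETR_EXTERNAL,cv2.CHAIN_APPROX_NONE)[0]:
    r=cv2.minAreaRect(c)
    if cv2.contourArea(c)>40 and 200<r[0][1]<250: print(np.round(r[0],1),np.round(r[1],1))
# tab
cv2.imwrite("pics/t15.png",cv2.resize(im[200:260,260:330],None,fx=9,fy=9,interpolation=cv2.INTER_CUBIC))
print(proj("top",(545,-79.4,74)),proj("side",(545,-79.4,74)))
s=cv2.resize(bot.grab_frame("side")[190:300,220:330,::-1],None,fx=5,fy=5,interpolation=cv2.INTER_CUBIC);cv2.imwrite("pics/s15.png",s)
E
```

```text
t 26.475 tcp [548.2 144.1 111.5] ang 171.98 w 0.448 F [-0.3 -0.3  0.6] tiltz [-0.002 -0.    -1.   ]
tool delta [ -28.  -221.8  -28.4] yaw -2.62
[ 0.143  0.266 -0.307  0.999 -0.     0.283]
(290, 277) 0 [444. -61.   0.]
(290, 277) 20 [443. -60.  20.]
(395, 205) 0 [ 602. -281.    0.]
(335, 322) 300 [ 370. -124.  300.]
(467, 218) 300 [ 534. -327.  300.]
(440, 207) 300 [ 550. -285.  300.]
[302.1 224.5] [ 3.5 19.3]
[247.2 217.6] [7.6 8.2]
[268.8 223.3] [67.8 28.7]
[227.6 218.4] [13.1 28.7]
[200.5 205.2] [10.3  9.4]
[301.48198098 224.50112662] [302.84469163 207.04316831]
```

View pics/t15.png

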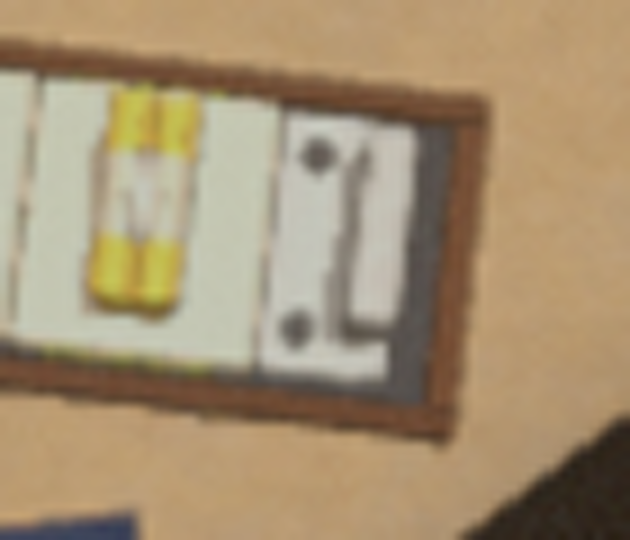

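View pics/s15.png

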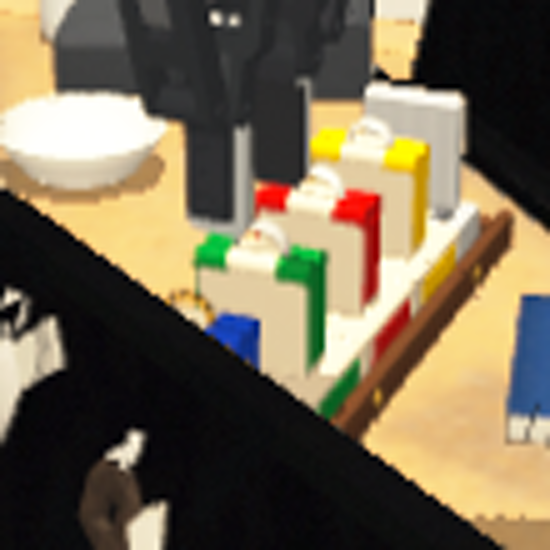

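Call:
jog_arm([
  [[34,0,0,-20,-1.3],[34,0,0,-20,-1.3],[34,-3,-20,0,0],[34,-3,-25,0,0],[34,-3,-25,0,0],[34,-3,-25,0,0],[34,-3,-25,0,0],[34,-3,-25,0,0],[34,-3,-25,0,0],[34,-3,-25,0,0],[34,-3,-20,0,0],[34,0,0,0,0]],
])

```text
time: 28.08
tcp_pos: [557.7, -78.5, 150.1]
ee_rot: [-0.003, 0.031, 1.0, -0.0]
ft_force: [0.1, -0.1, 0.8]
width: 0.398
```

```bash
python3 - <<'E'
from h import *
delta(545,-80.5,50,-5.4)
s=bot.read_state(); print(np.round(s['joints'],3))
E
```

```text
t 28.075 tcp [557.7 -78.5 150.1] ang 176.49 w 0.398 F [ 0.1 -0.1  0.8] tiltz [-0.005 -0.    -1.   ]
tool delta [ 12.   -2.7 100.1] yaw 1.89
[-0.254  0.227 -0.268  1.08  -0.002 -0.193]
```

Call:
jog_arm([
  [[34,6,-1.4,0,1],[34,6,-1.3,10,0.9],[34,0,0,15,0],[34,0,0,15,0],[34,0,0,15,0],[34,0,0,0,0]],
])

```text
time: 28.82
tcp_pos: [542.0, -77.4, 89.4]
ee_rot: [-0.005, 0.046, 0.999, 0.001]
ft_force: [-0.9, -0.6, -0.2]
width: 0.4
```

```bash
python3 - <<'E'
from h import *
delta(545,-80.5,43,-5.4)
im=bot.grab_frame("top")[:,:,::-1]
cv2.imwrite("pics/t16.png",cv2.resize(im[180:280,200:370],None,fx=4,fy=4,interpolation=cv2.INTER_CUBIC))
s=cv2.resize(bot.grab_frame("side")[140:290,240:390,::-1],None,fx=4,fy=4,interpolation=cv2.INTER_CUBIC);cv2.imwrite("pics/s16.png",s)
E
```

```text
t 28.825 tcp [542.  -77.4  89.4] ang 174.74 w 0.4 F [-0.9 -0.6 -0.2] tiltz [-0.009  0.002 -1.   ]
tool delta [-3.7 -2.9 46.4] yaw 0.14
```

View pics/t16.png

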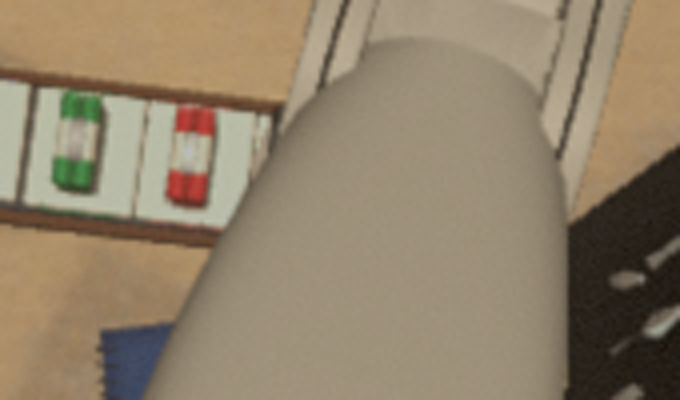

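View pics/s16.png

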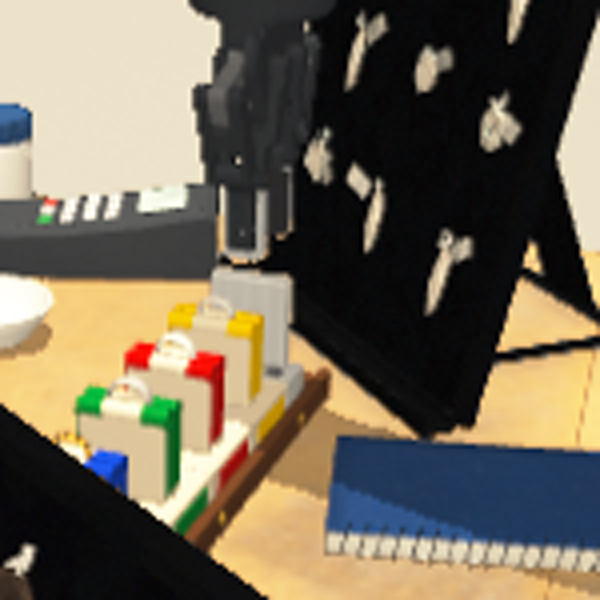

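Call:
jog_arm([
  [[34,-2,-1.5,0,0],[34,-1.5,-1.4,0,0],[34,0,0,12,0],[34,0,0,12,0],[34,0,0,12,0],[34,0,0,9,0],[34,0,0,0,0]],
])

```text
time: 29.8
tcp_pos: [547.6, -81.6, 43.7]
ee_rot: [-0.002, 0.046, 0.999, 0.0]
ft_force: [-0.4, 1.0, 0.2]
width: 0.4
```

```bash
python3 - <<'E'
from h import *
delta(545,-80.5,43,-5.4)
s=cv2.resize(bot.grab_frame("side")[140:290,240:390,::-1],None,fx=4,fy=4,interpolation=cv2.INTER_CUBIC);cv2.imwrite("pics/s17.png",s)
E
```

```text
t 29.8 tcp [547.6 -81.6  43.7] ang 174.72 w 0.4 F [-0.4  1.   0.2] tiltz [-0.004  0.    -1.   ]
tool delta [2.7 0.9 0.7] yaw 0.12
```

View pics/s17.png

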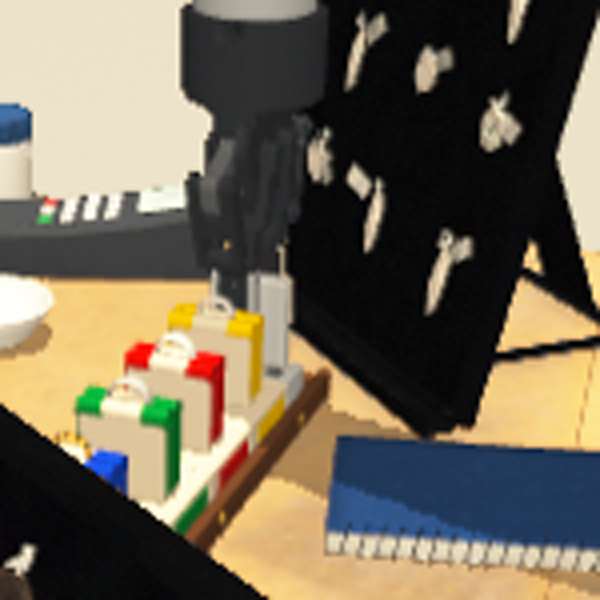

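Call:
jog_arm([
  [[5,0,0,0,0],[5,0,0,0,0],[5,0,0,0,0],[5,0,0,0,0]],
], grip_force=30)

```text
time: 30.35
tcp_pos: [548.4, -81.5, 44.5]
ee_rot: [-0.001, 0.046, 0.999, 0.0]
ft_force: [-0.0, 1.2, -2.7]
width: 0.138
```

Call:
jog_arm([
  [[5,0,3,0,0],[5,0,3,0,0]],
])

```text
time: 30.6
tcp_pos: [548.8, -77.2, 44.5]
ee_rot: [-0.002, 0.047, 0.999, -0.002]
ft_force: [-0.4, -4.5, -2.5]
width: 0.133
```

Call:
jog_arm([
  [[5,0,2,0,0],[5,0,2,0,0]],
])

```text
time: 30.85
tcp_pos: [549.1, -74.2, 44.6]
ee_rot: [-0.002, 0.047, 0.999, -0.003]
ft_force: [0.2, -6.0, -2.1]
width: 0.138
```

Call:
jog_arm([
  [[5,0,2.5,0,0],[5,0,2.5,0,0]],
])

```text
time: 31.1
tcp_pos: [549.4, -70.2, 44.6]
ee_rot: [-0.002, 0.047, 0.999, -0.004]
ft_force: [-0.9, -5.8, -2.7]
width: 0.137
```

Call:
jog_arm([
  [[5,0,2.5,0,0],[5,0,2.5,0,0]],
])

```text
time: 31.35
tcp_pos: [549.6, -68.7, 44.6]
ee_rot: [-0.002, 0.048, 0.999, -0.009]
ft_force: [-2.1, -13.8, -2.8]
width: 0.133
```

```bash
python3 - <<'E'
from h import *
delta(545,-73,43,-5.4)
im=bot.grab_frame("top")[:,:,::-1]
cv2.imwrite("pics/t18.png",cv2.resize(im[180:260,130:290],None,fx=5,fy=5,interpolation=cv2.INTER_CUBIC))
E
```

```text
t 31.35 tcp [549.6 -68.7  44.6] ang 174.48 w 0.133 F [ -2.1 -13.8  -2.8] tiltz [-0.005 -0.018 -1.   ]
tool delta [ 4.1 -4.7  1.7] yaw -0.12
```

View pics/t18.png

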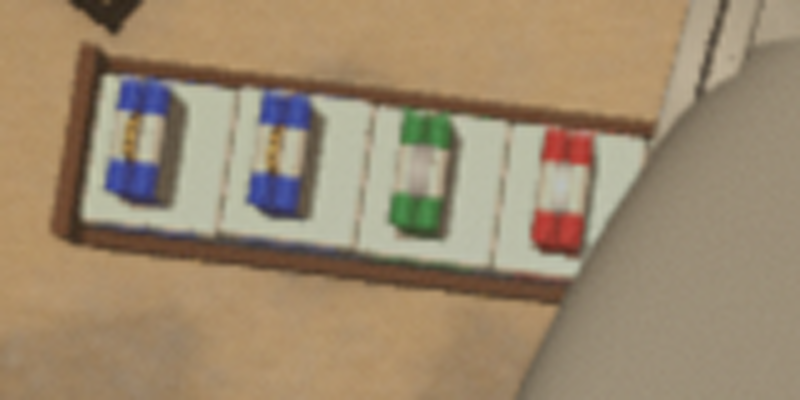

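Call:
jog_arm([
  [[34,0,0,0,0],[34,0,0,0,0],[34,0,0,0,0],[34,0,0,-10,0],[34,0,0,-15,0],[34,0,0,-20,0],[34,0,0,-25,0],[34,0,0,-25,0],[34,0,0,-25,0],[34,0,0,-25,0],[34,0,0,-25,0],[34,0,0,0,0]],
])

```text
time: 32.9
tcp_pos: [553.1, -63.3, 231.2]
ee_rot: [0.004, 0.047, 0.999, -0.006]
ft_force: [-0.0, 0.5, -0.5]
width: 0.397
```

Call:
jog_arm([
  [[34,0,0,-35,0],[34,0,0,-40,0],[34,0,0,-40,0],[34,0,-40,-20,0],[34,0,-50,0,0],[34,0,-50,0,0],[34,0,-50,0,0],[34,0,-50,0,0],[34,0,-50,0,0],[34,0,0,0,0]],
])

```text
time: 34.15
tcp_pos: [521.2, -356.2, 366.3]
ee_rot: [-0.001, 0.045, 0.999, -0.004]
ft_force: [-0.1, 0.9, -0.2]
width: 0.396
```

```bash
python3 - <<'E'
from h import *
delta(545,-73,43,-5.4)
im=bot.grab_frame("top")[:,:,::-1]
for c in comps(im,(20,0,175),(75,70,255),60):
    r=cv2.minAreaRect(c)
    if 130<r[0][0]<330 and 195<r[0][1]<250: print(np.round(r[0],1),np.round(r[1],1),round(r[2],1),np.round(ray("top",r[0],26),1))
cv2.imwrite("pics/t19.png",cv2.resize(im[180:260,130:330],None,fx=4,fy=4,interpolation=cv2.INTER_CUBIC))
s=bot.grab_frame("side")[:,:,::-1];cv2.imwrite("pics/s19.png",cv2.resize(s[140:320,200:400],None,fx=3.3,fy=3.3,interpolation=cv2.INTER_CUBIC))
cv2.imwrite("pics/t19f.png",im)
E
```

```text
t 34.15 tcp [ 521.2 -356.2  366.3] ang 174.87 w 0.396 F [-0.1  0.9 -0.2] tiltz [-0.002 -0.008 -1.   ]
tool delta [  1.3 286.6 321.1] yaw 0.27
[222.9 217.5] [150.6  29.5] 7.0 [561.2  81.3  26. ]
```

View pics/t19.png

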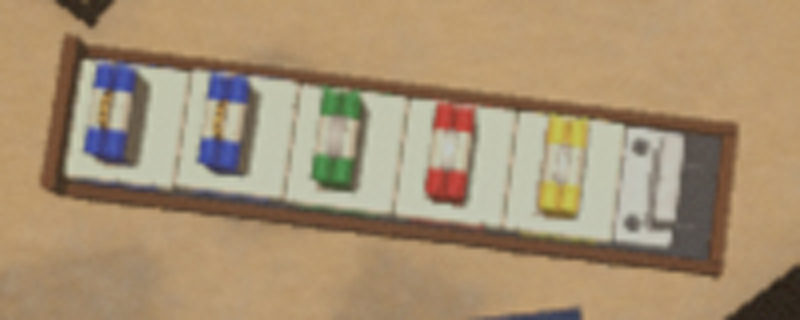

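View pics/s19.png

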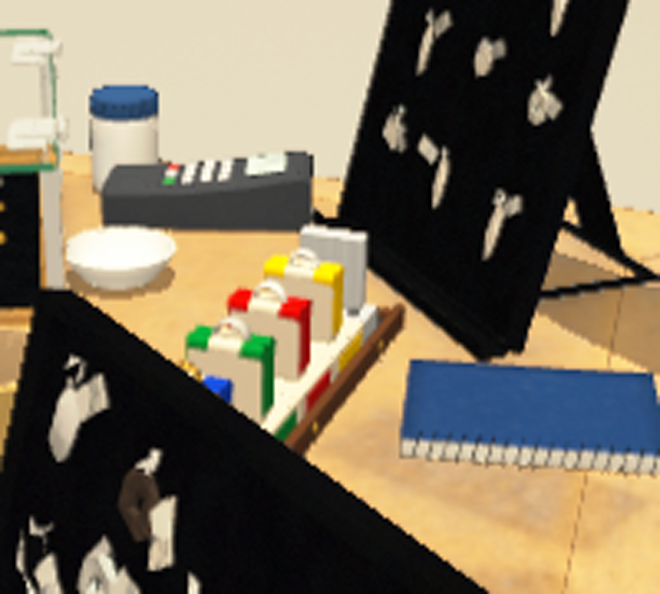

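View pics/t19f.png

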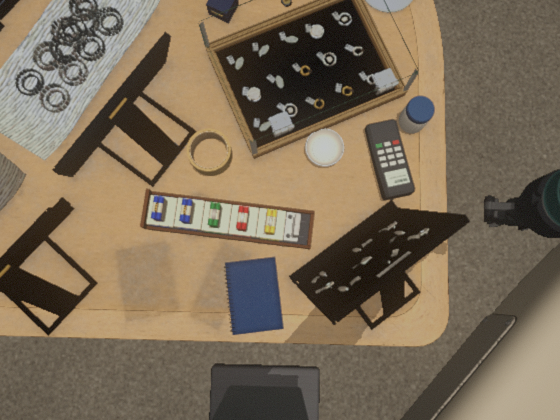

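```bash
python3 -c "
from station import bot
print(bot.job_done())"
```

```text
the job is handed in; nothing more can be done
None
```

The blue-labelled stand is in the tray directly beside its blue mate, and the row of five is packed tight against the stop. I handed the job in at about 34 s of the 64 s allowed; it reports no verdict.

**What I did**
- I gripped the green stand by its pad and slid green, red, yellow and the stop back together by about 65 mm.
- I lifted the loose stand, set it down in the gap and felt about 11 N when it met the tray floor, then released it.
- I gripped the stop's tab and closed the row until the resistance rose to about 14 N, then backed the arm away.

**Last checks in the images**
- **Row order:** from the head end it reads blue, blue (new), green, red, yellow, and all the stands I could see looked upright. A display pad hides the blue mate in the side view, so I judged it from above only.
- **Fit:** the feet sit flush and square, with no visible gaps.
- **Stop:** it is about 54.5 mm from its start position, against the 60 mm limit.
- **Bystanders:** the terminal, tape and notebook look unmoved in the top view.
- **Arm:** it is clear of everything.

**What did not go to plan**
- **Wrist limit:** on the first approach the last joint reached the end of its range and tilted the tool. I corrected that before touching anything.
- **Unexplained drift:** one descent before the first grasp drifted about 18 mm sideways. The force read near zero afterwards and the images showed nothing moved; I re-centred and carried on slowly.

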